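# Stock the riveting bench and report it ready

### The job

Get this riveting bench ready for the next batch: stand both tall dial-gauge stands upright on the dark steel plate without ever letting one tip over, take every panel out of the wooden block and slide it fully down into its own slot of the blue rack, and set every rivet carton upright on the sloped roller lane so that they queue up against the yellow stop. (The stands are top-heavy: they are safest held by the dial head and carried slowly.) Last of all, once everything is in place, throw the red ready lever fully over to its other side; leave the oil bottle, the two crimson channels, the hinge bracket and the wooden offcut where they are.

Things in the scene. Friction and masses are not known exactly. Their poses are not given: they have to be found in the camera images.
- gauge1: Dial-gauge stand, top-heavy (0.45 kg, centre of mass 170 mm up, tips at 10 degrees): round foot 60 mm across, 14 thick; column 16 mm thick; black disc head 56 mm across, 26 mm thick along body x (white dial faces -x), its centre 215 mm above the foot's underside; 243 mm tall. Origin: centre of the foot's underside, z up. Both stands are alike.
- gauge2: Dial-gauge stand, top-heavy (0.45 kg, centre of mass 170 mm up, tips at 10 degrees): round foot 60 mm across, 14 thick; column 16 mm thick; black disc head 56 mm across, 26 mm thick along body x (white dial faces -x), its centre 215 mm above the foot's underside; 243 mm tall. Origin: centre of the foot's underside, z up. Both stands are alike.
- plate_top (a point): Centre of the top face of the dark steel surface plate, fixed, 110 (its x) by 220 (its y) mm, 15 mm thick. Each stand must stand with its foot wholly on the plate; there is room for two, 100 mm apart along y.
- panel1: Aluminium panel with a crimson top edge, 90 mm wide (body x), 8 mm thick (body y), 100 mm tall (body z), 0.2 kg. Origin: centre of the lower edge. Starts standing on edge in a slot of the wooden block. May be absent.
- panel2: Aluminium panel with a crimson top edge, 90 mm wide (body x), 8 mm thick (body y), 100 mm tall (body z), 0.2 kg. Origin: centre of the lower edge. Starts standing on edge in a slot of the wooden block. May be absent.
- infeed: Wooden slotted block, fixed, 122 (x) by 136 (y) by 38 mm high, with two slots along its x at y = -30 and +30 mm, each 14 mm wide, 96 mm long, 26 mm deep (slot floor 12 mm above the table). The panels start here. Origin: centre of its underside.
- rack_slot0 (a point): Centre of the floor of slot 0 of the fixed blue rack, 12 mm above the table. Rack 122 (x) by 136 (y) by 50 mm high; the slot runs along x: 96 mm long, 12 mm wide (y), 38 mm deep, widened to 18 mm over its top 8 mm; slots 60 mm apart along y. One panel per slot, either slot, either way round.
- rack_slot1 (a point): Centre of the floor of slot 1 of the fixed blue rack, 12 mm above the table. Rack 122 (x) by 136 (y) by 50 mm high; the slot runs along x: 96 mm long, 12 mm wide (y), 38 mm deep, widened to 18 mm over its top 8 mm; slots 60 mm apart along y. One panel per slot, either slot, either way round.
- carton1: White rivet carton with a red band, 56 (body x) by 76 (body y) by 64 mm high, 0.3 kg. Origin: centre of its underside, z up. On the lane it must lie with its 76 mm side across the lane, which fits between the rails. May be absent.
- carton2: White rivet carton with a red band, 56 (body x) by 76 (body y) by 64 mm high, 0.3 kg. Origin: centre of its underside, z up. On the lane it must lie with its 76 mm side across the lane, which fits between the rails. May be absent.
- carton3: White rivet carton with a red band, 56 (body x) by 76 (body y) by 64 mm high, 0.3 kg. Origin: centre of its underside, z up. On the lane it must lie with its 76 mm side across the lane, which fits between the rails. May be absent.
- bed: Fixed roller bed of the blue lane. Origin: low end, centre line, where the stop's face meets the plane of the roller tops, 55 mm above the table; x uphill (slope 0.11 rad), y across, z out of that plane. Free rollers at x = 11 to 261 mm; rails 84 mm apart inside, 14 mm high; stop 34 mm high. Cartons set down roll to the stop: queued centres at x = 28, 84, 140 mm.
- ready_base: Grey block of the ready lever, fixed, 70 (x) by 50 (y) by 25 mm high. The lever swings in the block's x-z plane about a pivot 22 mm above the table over the block's centre. Origin: centre of its underside.
- ready_tip (a point): Centre of the red 26 mm ball at the lever's end, 80 mm from the pivot. At the start it leans towards the block's -x (towards the robot); it has to go over to +x.
- ready (a joint): Ready lever angle, rad: 0 leaning to the block's -x (about 29 degrees from upright), 1.0 fully over to +x. Light friction (about 1 N at the ball); stays where it is left.
- bracket: Small steel hinge bracket, 50 x 34 x 15 mm, near the lever; leave alone.
- channel1: Crimson aluminium channel, 110 x 24 x 22 mm, beyond the plate; leave alone.
- channel2: Crimson aluminium channel like the other; leave alone.
- oil: White oil bottle with red cap, 56 mm across, 140 mm tall, beyond the plate; leave alone.
- offcut: Wooden offcut 100 x 60 x 25 mm, left of the roller lane; leave alone.
There are look-alikes about, which are no part of the job. Leave any green or turquoise look-alike of the gauge1 alone.

How it is judged:
By the outcome, as a careful person would: the job done as asked, in the order asked, and still so for the second after the job is handed in, with the robot touching nothing.
Of carton1, carton2, carton3 only 2 to 3 are there at a start; the rules pass over those that are not, and their reading is None.
Of panel1, panel2 only 1 to 2 are there at a start; the rules pass over those that are not, and their reading is None.
At some moment in a run one of carton1, carton2, carton3 may be knocked a few centimetres aside while the robot is not near it.
It also fails if it takes over 210 s, if anything falls off the work surface, if the arm or the gripper's body presses on something with over 40 N, if the wrist force passes 120 N, or if a joint passes its speed limit or range.

### The arm

A 7-joint arm with a two-finger parallel gripper is mounted at the origin on the work surface. World frame = base frame: x ahead of the robot, y to its left, z up, the work surface at z = 0. Lengths are in m, angles in rad, forces in N, time in s.
With the tool pointing down it reaches from about 0.4 to 0.75 m from the base axis. Payload 19.5 kg.
Tool frame: the origin (TCP) lies midway between the tips of the shut fingers; the grasp point (between the pads) lies 19 mm behind it; z points along the fingers, y is the direction in which the jaws open and shut (so a half turn about z gives the same grasp; the last joint's range is limited). The gripper opens to 85 mm and grips with 20 to 120 N. Pads are 22 mm wide; open, the fingers measure 114 mm over their backs; the gripper's body (76 mm by 85 mm) begins 54 mm behind the grasp point. The pads swing forward as they close: fully open they stand 13 mm farther back than shut.
Start: joints at [-1.17, 0.707, -0.028, 1.485, 0.022, 0.951, -0.075], TCP at [0.246, 0.52, 0.231] pointing down, gripper open.
Joint ranges: [-2.71, 2.71], [-0.32, 2.16], [-1.57, 1.52], [0, 2.45], [-1.46, 4.6], [0, 2.02], [-2.83, 2.83]. Speed limits (rad/s): [1.89, 1.89, 2.57, 2.57, 3.01, 3.01, 3.01].

### API

Orientations are given as a rotation vector (axis times angle).
In Python, from workcell import arm gives the robot as it stands.
- The arm moves only by the tool step_arm, never from a script. Its argument "moves" is a list of rows, each a list of 2 entries, a list of its own where there are three numbers: the shift along the world's x, y, z normalised to -1 to 1, where 1 is 30 mm, then the turn, a rotation vector about the world's x, y, z normalised to -1 to 1, where 1 is 0.12 rad. A call has exactly 5 rows; each row shifts and turns the commanded pose from where the row before left it; what a row does not reach is not made up. A row lasts 1/12 s, in which the tool goes at most 41.7 mm and 7.16 degrees, less where a joint would pass 70% of its speed; a pose out of reach is approached as far as the arm can. A call with a number of a shift or a turn outside -1 to 1 is refused whole. A call with a gripper value outside its range is refused whole. "fingers" is the finger opening in mm, from 0 to 85.4, set as the call begins (left out, the last holds). The fingers move at their own pace and stop on an object; "newtons" is the grip in N (left out, the last holds). Time passes only in rows, so rows that do not move let the fingers close, or fill a call up. It gives the time, the measured TCP pose, the force and the opening at its end, in the units of the state.
- arm.observe(): the state, without advancing time (a new reading comes with each control period).
- arm.snapshot(name): name is "side" or "top" or "wrist"; returns a dict with "img" (384x512x3 uint8, red, green, blue), "z_map" (384x512 float32, m along the optical axis (not along the pixel's ray), 0 where there is no reading), "camera_matrix" (3x3 intrinsics, pixels), "k1" (the pictures are not rectified: a ray, as slopes to the right and down, at radius r is drawn at 1 + k1 r^2 times it, then the intrinsics apply), "T" (4x4, takes a point from camera to world coordinates); the wrist camera has in their place "hand_eye" (4x4, takes a point from camera to tool coordinates, whose origin is the TCP and whose axes are the flange's). Camera axes: x right, y down, z forward; pixel columns grow to the right and rows downward; lengths in m; the calibration is good to about 2 mm. A picture is of the moment at which its call begins: read the wrist's pose just before it.
- arm.sign_off(): hands the job in, once; it reports no verdict.
The state is a dict: "time": time; "q": joint angles; "qd": joint speeds; "effort": joint torques, N m; "position": TCP position; "tcp_rot": TCP orientation; "wrist_force": force on the tool from outside, world axes, zero at the start; "wrist_torque": the same for the moment, N m; "grip_width": finger opening in m.
Only numpy, scipy, OpenCV 4.12 (cv2) and the standard library are available. Lean on these libraries where they do the work, as an engineer would, in place of code of your own. Each camera call takes 0.05 s, during which the arm holds its last target.

## Working session

There is one attempt and no reset: what is moved stays moved. The work goes in short steps, Python scripts to look and compute and a tool call to move; the robot and the scene stay as the last step left them, time stands still between calls to the robot, and variables do not carry over. Pictures are saved under pics/ and viewed, and the job is handed in when it is done.

Besides the shell and the picture viewer there is one more tool, called in YAML: its name, and indented under it one key for each argument. step_arm: Moves the arm, as the interface text tells. Its arguments: {"type":"object","properties":{"moves":{"type":"array"},"fingers":{"type":"number"},"newtons":{"type":"number"}},"required":["moves"]}

```bash
mkdir -p pics; ls; python3 - <<'E'
from workcell import arm
import cv2, numpy as np, pickle
s=arm.observe();print(s)
for n in ['side','top','wrist']:
    d=arm.snapshot(n); pickle.dump(d,open(f'{n}0.pkl','wb'))
    cv2.imwrite(f'pics/{n}0.png',cv2.resize(d['img'][:,:,::-1],(800,600),interpolation=cv2.INTER_CUBIC))
    print(n,d['camera_matrix'],d['k1'],d.get('T',d.get('hand_eye')))
E
```

```text
pics
{'time': 0.0, 'q': array([-1.16969167,  0.70710136, -0.02760353,  1.48495582,  0.02195118,
        0.95089677, -0.0755092 ]), 'qd': array([-0.00015928,  0.00024509,  0.00091965, -0.00037624, -0.00071711,
        0.00104313, -0.00087413]), 'effort': array([ 1.43667962e-04, -8.83212090e+01,  1.23459678e+00, -2.36168647e+01,
        1.69168826e-02,  6.43021587e-03,  4.52175061e-05]), 'position': array([0.24626319, 0.51932423, 0.23083868]), 'tcp_rot': array([-6.89910757e-01, -3.06466534e+00,  1.62648112e-03]), 'wrist_force': array([-0.31490007,  0.74877161,  1.34294987]), 'wrist_torque': array([-0.02021203, -0.01457726,  0.00452805]), 'grip_width': 0.08518296409035461}
side [[491.83415527   0.         262.81491053]
 [  0.         491.83415527 193.06891797]
 [  0.           0.           1.        ]] -0.0452828752900277 [[ 0.69899307 -0.50174003  0.50957397 -0.25963829]
 [-0.71511003 -0.48529343  0.50309834 -0.72978485]
 [-0.00513167 -0.71606371 -0.69801607  1.16942417]
 [ 0.          0.          0.          1.        ]]
top [[420.83622961   0.         247.68465196]
 [  0.         420.83622961 196.91745247]
 [  0.           0.           1.        ]] -0.12370152178276683 [[-0.03028427 -0.99364623  0.10839756  0.43803637]
 [-0.99906963  0.02676015 -0.03381973  0.07123124]
 [ 0.03070411 -0.10932091 -0.99353218  1.15080174]
 [ 0.          0.          0.          1.        ]]
wrist [[303.43611487   0.         262.57864297]
 [  0.         303.43611487 191.38237144]
 [  0.           0.           1.        ]] -0.00588977566089458 [[ 1.86282888e-03 -9.65112852e-01 -2.61827639e-01  6.54086383e-02]
 [ 9.99998236e-01  1.86052907e-03  2.56676789e-04  7.30412302e-04]
 [ 2.39415866e-04 -2.61827655e-01  9.65114616e-01 -1.42698087e-01]
 [ 0.00000000e+00  0.00000000e+00  0.00000000e+00  1.00000000e+00]]
```

View pics/side0.png

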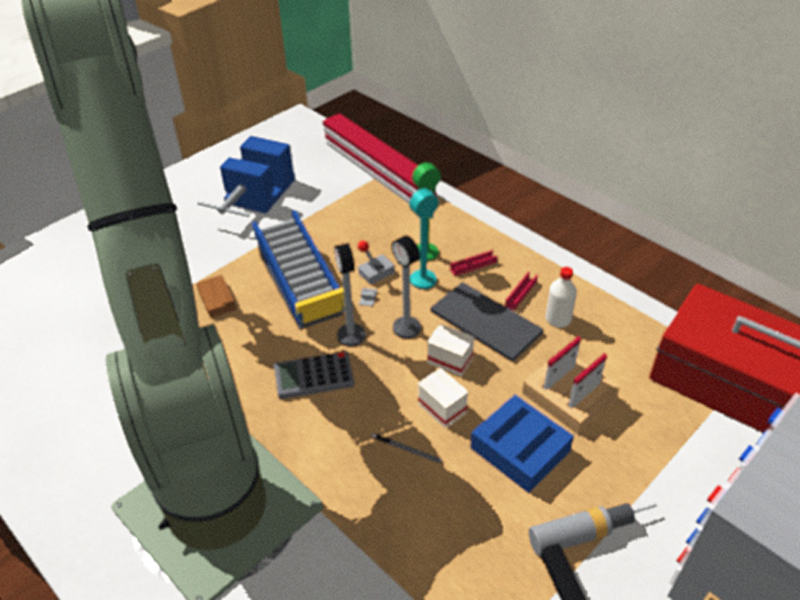

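View pics/top0.png

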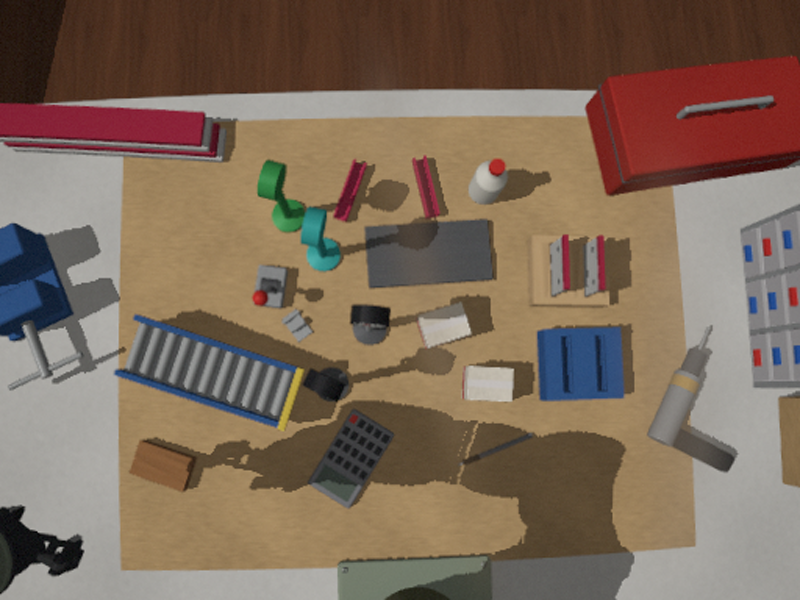

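View pics/wrist0.png

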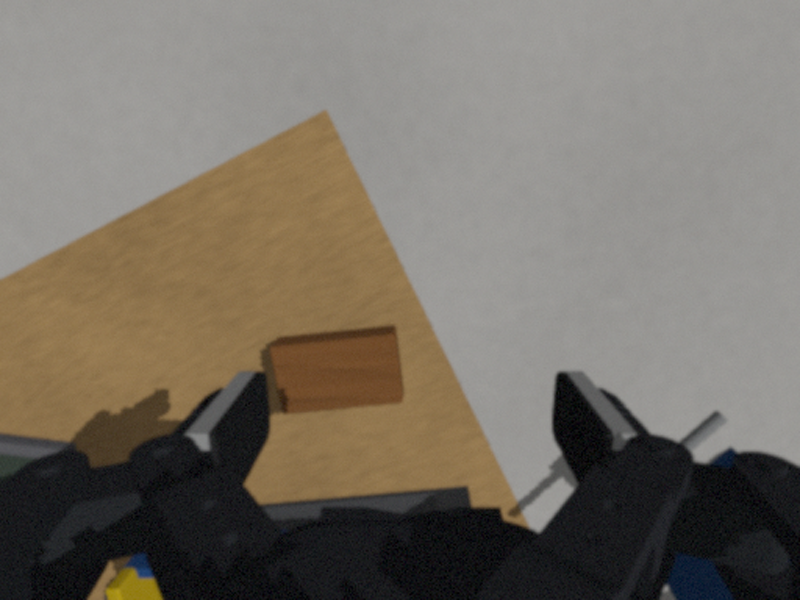

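```bash
cat > h.py <<'E'
import numpy as np, cv2, pickle
from scipy.spatial.transform import Rotation as R
def cloud(d, T=None):
    T = d['T'] if T is None else T
    h,w=d['z_map'].shape
    u,v=np.meshgrid(np.arange(w),np.arange(h))
    p=np.stack([u,v],-1).reshape(-1,1,2).astype(np.float64)
    n=cv2.undistortPoints(p,d['camera_matrix'],np.array([d['k1'],0,0,0,0.])).reshape(h,w,2)
    z=d['z_map'][...,None]
    c=np.concatenate([n*z,z],-1)
    W=c@T[:3,:3].T+T[:3,3]
    W[d['z_map']<=0]=np.nan
    return W
def proj(d,P,T=None):
    T = d['T'] if T is None else T
    P=np.atleast_2d(P).astype(float)
    Ti=np.linalg.inv(T)
    return cv2.projectPoints(P,cv2.Rodrigues(Ti[:3,:3])[0],Ti[:3,3],d['camera_matrix'],np.array([d['k1'],0,0,0,0.]))[0].reshape(-1,2)
def hsv(d): return cv2.cvtColor(d['img'],cv2.COLOR_RGB2HSV)
def toolT(s):
    T=np.eye(4);T[:3,:3]=R.from_rotvec(s['tcp_rot']).as_matrix();T[:3,3]=s['position'];return T
def snap(n,name=None,save=True):
    from workcell import arm
    s=arm.observe(); d=arm.snapshot(n)
    if n=='wrist': d['T']=toolT(s)@d['hand_eye']
    if name:
        cv2.imwrite(f'pics/{name}.png',cv2.resize(d['img'][:,:,::-1],(800,600),interpolation=cv2.INTER_CUBIC))
        pickle.dump(d,open(f'{name}.pkl','wb'))
    return d
def rect(P):
    (c,sz,a)=cv2.minAreaRect((np.asarray(P)*1000).astype(np.float32)); return np.round(c,1),np.round(sz,1),round(a,2)
E
cat > m0.py <<'E'
from h import *
d=pickle.load(open('top0.pkl','rb'));s=pickle.load(open('side0.pkl','rb'))
W=cloud(d);Ws=cloud(s)
# bird's-eye fused heightmap
for nm,im,w in (('t',d['img'],W),('s',s['img'],Ws)):
    g=np.zeros((600,800,3),np.uint8);zb=np.full((600,800),-9.)
    p=w.reshape(-1,3);c=im.reshape(-1,3)
    ok=np.isfinite(p[:,0]);p=p[ok];c=c[ok]
    ix=((0.6-p[:,1])/1.2*800).astype(int);iy=((0.95-p[:,0])/0.9*600).astype(int)
    m=(ix>=0)&(ix<800)&(iy>=0)&(iy<600);o=np.argsort(p[m,2])
    g[iy[m][o],ix[m][o]]=c[m][o]
    cv2.imwrite(f'pics/bird_{nm}.png',g[:,:,::-1])
    H=hsv({'img':im})
# table check
H=hsv(d)
m=(H[...,0]>10)&(H[...,0]<25)&(H[...,1]>80)&(abs(W[...,2])<.03)
print('table z top',np.nanmedian(W[m][:,2]))
Hs=hsv(s);m=(Hs[...,0]>10)&(Hs[...,0]<25)&(Hs[...,1]>80)&(abs(Ws[...,2])<.03)
print('table z side',np.nanmedian(Ws[m][:,2]))
def comps(name,mask,W,k=30):
    n,l,st,c=cv2.connectedComponentsWithStats(mask.astype(np.uint8))
    for i in range(1,n):
        if st[i,4]<k: continue
        P=W[l==i];P=P[np.isfinite(P[:,0])]
        if len(P)<k: continue
        print(name,'px',c[i].round(),st[i,4],'xyz med',np.median(P,0).round(4),'z5-95',np.percentile(P[:,2],[5,95]).round(3),'rect',*rect(P[:,:2]))
for nm,WW,HH in (('top',W,H),('side',Ws,Hs)):
    dom=(WW[...,0]>.2)&(WW[...,0]<.85)&(abs(WW[...,1])<.5)
    white=(HH[...,1]<70)&(HH[...,2]>120)&(abs(WW[...,2]-.064)<.006)&dom
    comps(nm+' cartonTop',white,WW)
    red=((HH[...,0]<6)|(HH[...,0]>168))&(HH[...,1]>130)&(HH[...,2]>60)&dom
    comps(nm+' red',red,WW,12)
    yel=(HH[...,0]>22)&(HH[...,0]<34)&(HH[...,1]>150)&dom
    comps(nm+' yellow',yel,WW)
    blue=(HH[...,0]>100)&(HH[...,0]<125)&(HH[...,1]>120)&dom
    comps(nm+' blue',blue,WW)
    dark=(HH[...,2]<75)&dom&(WW[...,2]>.19)
    comps(nm+' gaugehead',dark,WW)
    pl=(HH[...,1]<60)&(HH[...,2]<110)&dom&(abs(WW[...,2]-.015)<.005)
    comps(nm+' plate',pl,WW,80)
E
python3 m0.py
```

```text
table z top 6.511801780673121e-05
table z side -0.0008706391837536298
top cartonTop px [284. 210.] 461 xyz med [ 0.5207 -0.0565  0.0635] z5-95 [0.06  0.066] rect [527.6 -60.5] [55.  76.8] 15.92
top cartonTop px [132. 236.] 73 xyz med [0.4631 0.3346 0.0677] z5-95 [0.065 0.07 ] rect [463.3 334.7] [10.1 75.9] 70.02
top cartonTop px [142. 239.] 105 xyz med [0.4549 0.31   0.0662] z5-95 [0.062 0.069] rect [455.9 310.5] [10.9 75. ] 71.71
top cartonTop px [151. 242.] 115 xyz med [0.4467 0.2869 0.063 ] z5-95 [0.059 0.066] rect [446.3 287.2] [10.8 77.6] 70.18
top cartonTop px [160. 245.] 89 xyz med [0.4385 0.2614 0.0611] z5-95 [0.058 0.064] rect [438.  263.4] [10. 77.] 70.88
top cartonTop px [313. 245.] 643 xyz med [ 0.4266 -0.132   0.0635] z5-95 [0.06  0.067] rect [ 426.3 -132.3] [76.5 56.3] 85.1
top red px [419.  95.] 1668 xyz med [ 0.8063 -0.4215  0.1281] z5-95 [0.102 0.132] rect [ 807.1 -431.6] [ 88.3 137.5] 1.6
top red px [390. 107.] 386 xyz med [ 0.799  -0.3699  0.0465] z5-95 [0.013 0.077] rect [ 799.3 -372.6] [99.  36.3] 30.95
top red px [128.  98.] 49 xyz med [0.8472 0.3565 0.0261] z5-
[... 4639 characters left out ...]
 xyz med [0.4108 0.3383 0.0739] z5-95 [0.049 0.093] rect [418.  344.2] [290.6  21. ] 70.56
side blue px [333. 283.] 2228 xyz med [ 0.4431 -0.3086  0.0472] z5-95 [0.013 0.053] rect [ 453.9 -300. ] [137.7 123.5] 89.86
side gaugehead px [262. 159.] 130 xyz med [0.5277 0.0458 0.2318] z5-95 [0.208 0.242] rect [527.3  55.6] [40.2 28.6] 87.38
side gaugehead px [221. 165.] 129 xyz med [0.4255 0.1151 0.2313] z5-95 [0.206 0.242] rect [428.9 122.1] [39.5 22.4] 63.1
side plate px [311. 205.] 1296 xyz med [ 0.6563 -0.0489  0.0131] z5-95 [0.01  0.017] rect [657.3 -44.4] [112.4 222.1] 2.09
side plate px [202. 239.] 742 xyz med [0.3083 0.0967 0.0161] z5-95 [0.012 0.019] rect [308.3  99.6] [ 87.8 144.3] 54.0
```

```bash
python3 - <<'E'
import cv2
a=cv2.imread('pics/bird_t.png');b=cv2.imread('pics/bird_s.png')
import numpy as np
cv2.imwrite('pics/birds.png',cv2.resize(np.hstack([a[50:500,100:700],b[50:500,100:700]]),(800,300)))
d=cv2.imread('pics/top0.png')[150:460,100:640]
cv2.imwrite('pics/topcrop.png',cv2.resize(d,(800,460)))
E
```

```text
(no output)
```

View pics/topcrop.png

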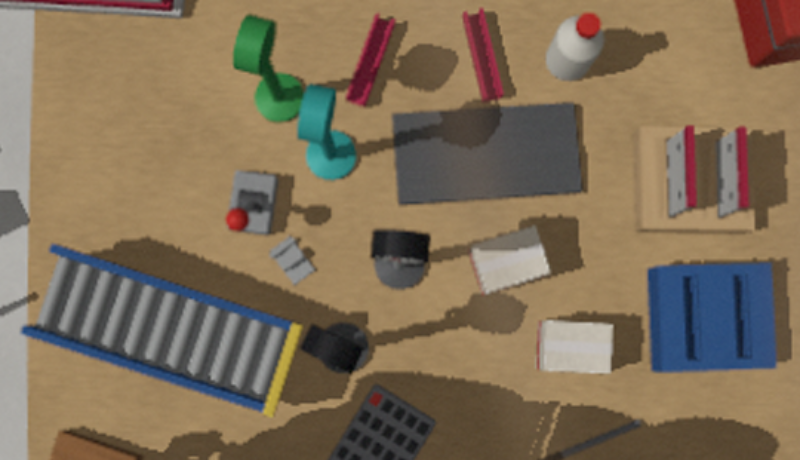

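View pics/bird_t.png

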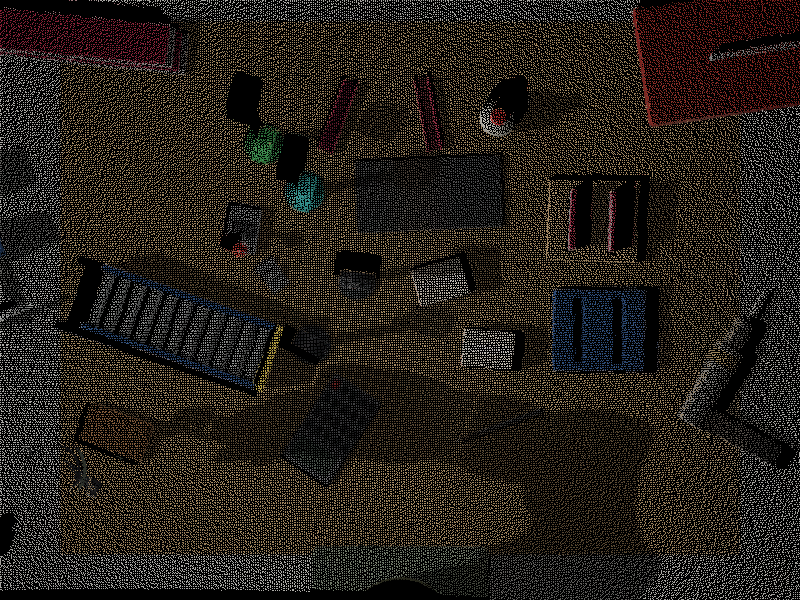

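Candidates for a gauge stand (800x600 top view):
- black head, px (370,318)
- black head, px (325,383)
- turquoise, px (315,228)
- green, px (272,180)

The crop confirms the two with black heads and grey columns are the real ones. The turquoise and green stands stay where they are. The scene also has 2 cartons at px (443,326) and (488,383), and 2 panels at px (560,263) and (595,263). I'll move the stand at world (0.529, 0.064) first.

```bash
cat > p.py <<'E'
# usage: p.py x y z yawdeg [tilt about lane: rotvec deg rx ry]  -> remaining units
import sys
from h import *
from workcell import arm
def go(x,y,z,yaw=None,pre=(0,0,0)):
    s=arm.observe();Rc=R.from_rotvec(s['tcp_rot'])
    d=(np.array([x,y,z])-s['position'])/.03
    out='t=%.1f pos %s width %.1f F %s '%(s['time'],s['position'].round(4),s['grip_width']*1e3,s['wrist_force'].round(1))
    if yaw is not None:
        best=None
        for k in (0,180):
            a=np.radians(yaw+k); Y=np.array([np.cos(a),np.sin(a),0]);Z=np.array([0,0,-1.]);X=np.cross(Y,Z)
            Rt=R.from_rotvec(pre)*R.from_matrix(np.stack([X,Y,Z],1))
            rv=(Rt*Rc.inv()).as_rotvec()/.12
            if best is None or np.linalg.norm(rv)<np.linalg.norm(best): best=rv
        out+='\n rot units %s'%best.round(2)
    print(out,'\n shift units',d.round(2))
if __name__=='__main__':
    a=[float(v) for v in sys.argv[1:]]
    go(*a[:3],a[3] if len(a)>3 else None,tuple(a[4:7]) if len(a)>4 else (0,0,0))
E
python3 p.py .529 .064 .30 -6.25
```

```text
t=0.1 pos [0.2463 0.5194 0.2309] width 85.5 F [-0.1  0.4  0.1] 
 rot units [ 0.000e+00 -1.000e-02 -1.031e+01] 
 shift units [  9.42 -15.18   2.3 ]
```

step_arm:
  moves:
    - [[0.5,-0.75,0.46],[0,0,-0.5]]
    - [[0.5,-0.75,0.46],[0,0,-0.5]]
    - [[0.5,-0.75,0.46],[0,0,-0.5]]
    - [[0.5,-0.75,0.46],[0,0,-0.5]]
    - [[0.5,-0.75,0.46],[0,0,-0.5]]
  fingers: 60
  newtons: 40

```text
time: 0.57
position: [0.3218, 0.4058, 0.3008]
tcp_rot: [-1.144, -2.926, 0.001]
wrist_force: [0.7, 1.0, -1.0]
grip_width: 0.0601
```

```bash
python3 p.py .529 .064 .30 -6.25
```

```text
t=0.6 pos [0.3218 0.4058 0.3008] width 60.1 F [ 0.7  1.  -1. ] 
 rot units [ 0.   -0.   -7.78] 
 shift units [  6.91 -11.39  -0.03]
```

step_arm:
  moves:
    - [[0.5,-0.8,0],[0,0,-0.55]]
    - [[0.5,-0.8,0],[0,0,-0.55]]
    - [[0.5,-0.8,0],[0,0,-0.55]]
    - [[0.5,-0.8,0],[0,0,-0.55]]
    - [[0.5,-0.8,0],[0,0,-0.55]]

```text
time: 0.98
position: [0.3968, 0.2857, 0.3003]
tcp_rot: [-1.61, -2.698, 0.0]
wrist_force: [-0.3, 1.2, 0.2]
grip_width: 0.0594
```

step_arm:
  moves:
    - [[0.5,-0.8,0],[0,0,-0.55]]
    - [[0.5,-0.8,0],[0,0,-0.55]]
    - [[0.5,-0.8,0],[0,0,-0.55]]
    - [[0.5,-0.8,0],[0,0,-0.55]]
    - [[0.5,-0.8,0],[0,0,-0.55]]

```text
time: 1.4
position: [0.4718, 0.1657, 0.3002]
tcp_rot: [-2.031, -2.397, 0.0]
wrist_force: [0.1, 0.7, 0.8]
grip_width: 0.0597
```

```bash
python3 p.py .529 .064 .30 -6.25
```

```text
t=1.4 pos [0.4718 0.1657 0.3002] width 59.7 F [0.1 0.7 0.8] 
 rot units [-0.   -0.   -2.28] 
 shift units [ 1.91 -3.39 -0.01]
```

step_arm:
  moves:
    - [[0.4,-0.7,0],[0,0,-0.46]]
    - [[0.4,-0.7,0],[0,0,-0.46]]
    - [[0.4,-0.7,0],[0,0,-0.46]]
    - [[0.4,-0.7,0],[0,0,-0.46]]
    - [[0.31,-0.59,0],[0,0,-0.46]]

```text
time: 1.82
position: [0.5292, 0.0637, 0.3001]
tcp_rot: [2.342, 2.094, -0.001]
wrist_force: [0.1, 0.1, 0.4]
grip_width: 0.0598
```

```bash
python3 - <<'E'
from h import *
d=snap('wrist','w1');t=snap('top','t1')
for n,D in (('w',d),('t',t)):
    W=cloud(D);m=(W[...,2]>.235)&(W[...,2]<.25)&(abs(W[...,0]-.529)<.05)&(abs(W[...,1]-.064)<.05)
    print(n,m.sum(),np.nanmean(W[m],0),rect(W[m][:,:2]))
E
python3 p.py .529 .064 .30 -6.25
```

```text
w 1966 [0.53281512 0.06762513 0.24061089] (array([532.5,  66. ]), array([40.5, 26.4]), 83.45)
t 0 [nan nan nan] (array([0., 0.]), array([0., 0.]), 0.0)
t=1.9 pos [0.5295 0.0624 0.3   ] width 59.7 F [ 0.1  0.4 -0.2] 
 rot units [ 0.01 -0.    0.04] 
 shift units [-0.02  0.05  0.  ]<stdin>:5: RuntimeWarning: Mean of empty slice
```

View pics/w1.png

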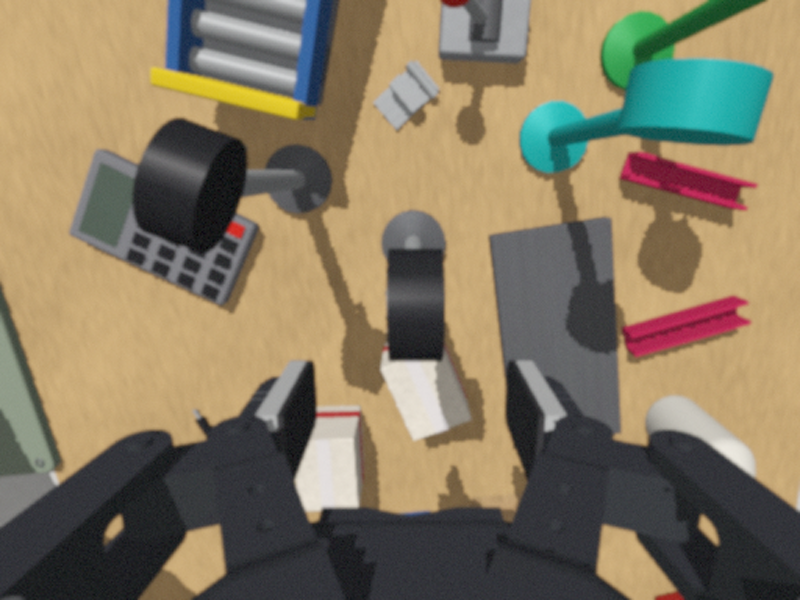

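The wrist view shows the black head at px (415,305), centred between the fingers, and its foot at (413,240). Now I'll descend.

step_arm:
  moves:
    - [[0.03,0.02,-0.7],[0,0,0]]
    - [[0.02,0.02,-0.7],[0,0,0]]
    - [[0,0.02,-0.7],[0,0,0]]
    - [[0,0,-0.7],[0,0,0]]
    - [[0,0,-0.67],[0,0,0]]

```text
time: 2.33
position: [0.5297, 0.0679, 0.1951]
tcp_rot: [-2.336, -2.1, 0.0]
wrist_force: [0.0, 0.2, 0.2]
grip_width: 0.0602
```

step_arm:
  moves:
    - [[0,0,0],[0,0,0]]
    - [[0,0,0],[0,0,0]]
    - [[0,0,0],[0,0,0]]
    - [[0,0,0],[0,0,0]]
    - [[0,0,0],[0,0,0]]
  fingers: 22
  newtons: 40

```text
time: 2.75
position: [0.5306, 0.0673, 0.1972]
tcp_rot: [2.337, 2.098, 0.002]
wrist_force: [0.1, -0.6, 5.1]
grip_width: 0.0255
```

step_arm:
  moves:
    - [[0,0,0],[0,0,0]]
    - [[0,0,0],[0,0,0]]
    - [[0,0,0.03],[0,0,0]]
    - [[0,0,0.1],[0,0,0]]
    - [[0,0,0.15],[0,0,0]]

```text
time: 3.17
position: [0.5299, 0.0671, 0.2047]
tcp_rot: [-2.338, -2.098, 0.001]
wrist_force: [-0.8, -0.3, -5.9]
grip_width: 0.0255
```

```bash
python3 p.py .661 -.093 .28
```

```text
t=3.2 pos [0.5299 0.0671 0.2047] width 25.5 F [-0.8 -0.3 -5.9]  
 shift units [ 4.37 -5.34  2.51]
```

step_arm:
  moves:
    - [[0,0,0.2],[0,0,0]]
    - [[0,0,0.3],[0,0,0]]
    - [[0,0,0.35],[0,0,0]]
    - [[0,0,0.35],[0,0,0]]
    - [[0,0,0.35],[0,0,0]]
  newtons: 60

```text
time: 3.58
position: [0.5301, 0.0671, 0.2523]
tcp_rot: [2.338, 2.098, 0.0]
wrist_force: [-0.3, 0.6, -6.2]
grip_width: 0.0253
```

step_arm:
  moves:
    - [[0.1,0,0.35],[0,0,0]]
    - [[0.2,-0.05,0.3],[0,0,0]]
    - [[0.3,-0.1,0.2],[0,0,0]]
    - [[0.35,-0.2,0.1],[0,0,0]]
    - [[0.35,-0.3,0],[0,0,0]]

```text
time: 4.0
position: [0.5697, 0.048, 0.2811]
tcp_rot: [2.337, 2.099, 0.002]
wrist_force: [0.7, 0.2, -5.0]
grip_width: 0.0251
```

step_arm:
  moves:
    - [[0.35,-0.35,0],[0,0,0]]
    - [[0.35,-0.35,0],[0,0,0]]
    - [[0.35,-0.35,0],[0,0,0]]
    - [[0.35,-0.35,0],[0,0,0]]
    - [[0.35,-0.35,0],[0,0,0]]

```text
time: 4.42
position: [0.622, -0.0055, 0.2804]
tcp_rot: [2.338, 2.098, -0.0]
wrist_force: [0.1, -0.3, -5.3]
grip_width: 0.026
```

```bash
python3 p.py .661 -.093 .28 ; python3 - <<'E'
from h import *
snap('side','s1')
E
```

```text
t=4.4 pos [ 0.622  -0.0055  0.2804] width 26.0 F [ 0.1 -0.3 -5.3]  
 shift units [ 1.3  -2.92 -0.01]
```

View pics/s1.png

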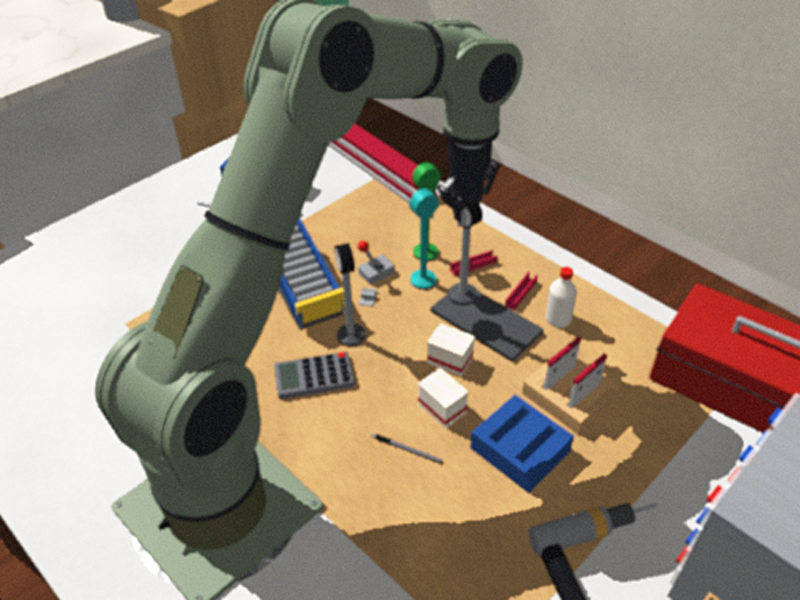

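step_arm:
  moves:
    - [[0.3,-0.45,0],[0,0,0]]
    - [[0.3,-0.45,0],[0,0,0]]
    - [[0.25,-0.45,0],[0,0,0]]
    - [[0.2,-0.4,-0.1],[0,0,0]]
    - [[0.15,-0.4,-0.15],[0,0,0]]

```text
time: 4.88
position: [0.658, -0.0702, 0.2727]
tcp_rot: [2.338, 2.098, 0.0]
wrist_force: [0.7, 0.8, -6.0]
grip_width: 0.0252
```

step_arm:
  moves:
    - [[0.1,-0.35,-0.2],[0,0,0]]
    - [[0,-0.25,-0.3],[0,0,0]]
    - [[0,-0.07,-0.3],[0,0,0]]
    - [[0,0,-0.3],[0,0,0]]
    - [[0,0,-0.3],[0,0,0]]

```text
time: 5.3
position: [0.6604, -0.0888, 0.229]
tcp_rot: [-2.337, -2.098, 0.0]
wrist_force: [0.1, 0.6, -5.4]
grip_width: 0.0253
```

```bash
python3 p.py .661 -.090 .2125 ; python3 - <<'E'
from h import *
snap('side','s2')
d=snap('top','t2')
W=cloud(d)
m=(W[...,2]>.01)&(W[...,2]<.02)&(abs(W[...,0]-.66)<.07)&(abs(W[...,1]+.043)<.13)
P=W[m]; print(rect(P[:,:2]))
E
```

```text
t=5.3 pos [ 0.6604 -0.0888  0.229 ] width 25.3 F [ 0.1  0.6 -5.4]  
 shift units [ 0.02 -0.04 -0.55]
(array([665.8, -14. ]), array([124.3, 163.3]), 2.71)
```

View pics/s2.png

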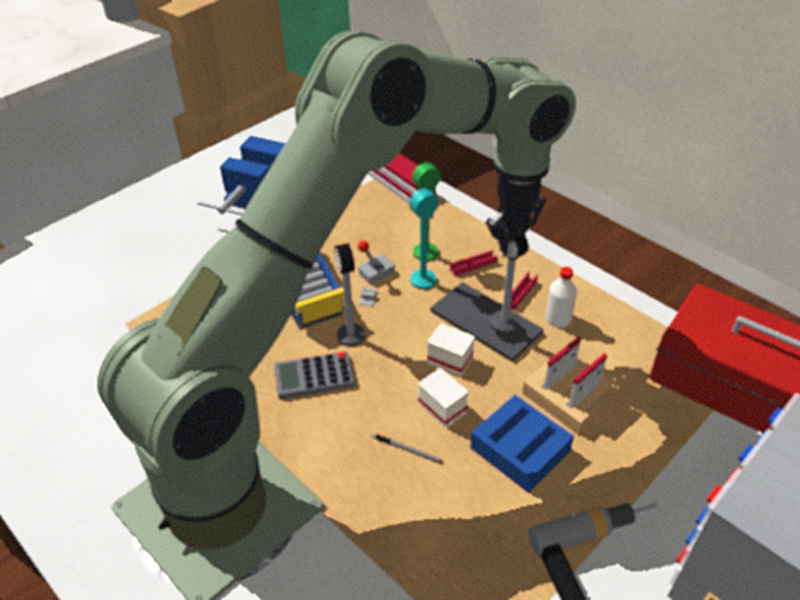

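Upright over the plate, foot at px (508,320). I'll lower it gently.

step_arm:
  moves:
    - [[0,0,-0.2],[0,0,0]]
    - [[0,0,-0.15],[0,0,0]]
    - [[0,0,-0.1],[0,0,0]]
    - [[0,0,-0.06],[0,0,0]]
    - [[0,0,0],[0,0,0]]

```text
time: 5.82
position: [0.6606, -0.0894, 0.2145]
tcp_rot: [-2.338, -2.098, 0.0]
wrist_force: [-0.5, -0.1, -5.2]
grip_width: 0.0253
```

step_arm:
  moves:
    - [[0,0,-0.03],[0,0,0]]
    - [[0,0,0],[0,0,0]]
    - [[0,0,0],[0,0,0]]
    - [[0,0,0],[0,0,0]]
    - [[0,0,0],[0,0,0]]

```text
time: 6.23
position: [0.6607, -0.0895, 0.214]
tcp_rot: [2.338, 2.098, 0.0]
wrist_force: [-1.8, 0.0, -4.5]
grip_width: 0.0252
```

step_arm:
  moves:
    - [[0,0,-0.03],[0,0,0]]
    - [[0,0,0],[0,0,0]]
    - [[0,0,-0.03],[0,0,0]]
    - [[0,0,0],[0,0,0]]
    - [[0,0,0],[0,0,0]]

```text
time: 6.65
position: [0.6608, -0.0895, 0.2123]
tcp_rot: [2.338, 2.098, 0.0]
wrist_force: [0.9, 0.4, -1.0]
grip_width: 0.0253
```

step_arm:
  moves:
    - [[0,0,-0.02],[0,0,0]]
    - [[0,0,0],[0,0,0]]
    - [[0,0,0],[0,0,0]]
    - [[0,0,0],[0,0,0]]
    - [[0,0,0],[0,0,0]]

```text
time: 7.07
position: [0.6609, -0.0896, 0.2123]
tcp_rot: [2.337, 2.098, 0.001]
wrist_force: [-0.6, 1.4, 6.5]
grip_width: 0.0254
```

step_arm:
  moves:
    - [[0,0,0.02],[0,0,0]]
    - [[0,0,0],[0,0,0]]
    - [[0,0,0],[0,0,0]]
    - [[0,0,0],[0,0,0]]
    - [[0,0,0],[0,0,0]]
  fingers: 56

```text
time: 7.48
position: [0.6607, -0.0895, 0.212]
tcp_rot: [-2.338, -2.098, 0.0]
wrist_force: [0.7, 0.2, 0.2]
grip_width: 0.0561
```

step_arm:
  moves:
    - [[0,0,0.3],[0,0,0]]
    - [[0,0,0.6],[0,0,0]]
    - [[0,0,0.8],[0,0,0]]
    - [[0,0,0.8],[0,0,0]]
    - [[0,0,0.7],[0,0,0]]

```text
time: 7.9
position: [0.6606, -0.0895, 0.3104]
tcp_rot: [2.337, 2.098, 0.001]
wrist_force: [-0.7, -0.7, 0.4]
grip_width: 0.0559
```

```bash
python3 p.py .434 .134 .32 -27 ; python3 - <<'E'
from h import *
snap('side','s3')
d=snap('top','t3')
W=cloud(d)
E
```

```text
t=7.9 pos [ 0.6606 -0.0895  0.3104] width 55.9 F [-0.7 -0.7  0.4] 
 rot units [ 0.    0.01 -3.03] 
 shift units [-7.55  7.45  0.32]
```

View pics/s3.png

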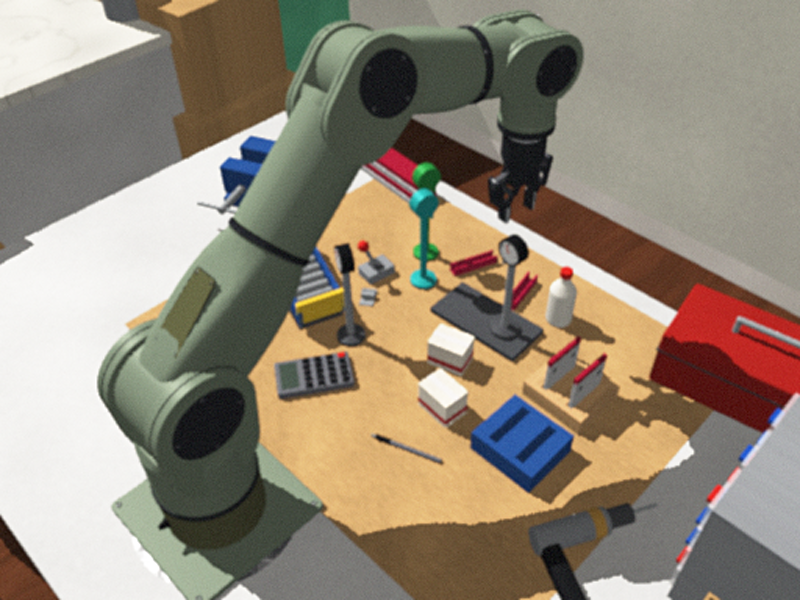

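The first stand is upright on the plate, foot at px (505,328). Next is the second stand.

step_arm:
  moves:
    - [[-0.75,0.75,0.05],[0,0,-0.3]]
    - [[-0.75,0.75,0.05],[0,0,-0.3]]
    - [[-0.75,0.75,0.05],[0,0,-0.3]]
    - [[-0.75,0.75,0],[0,0,-0.3]]
    - [[-0.75,0.75,0],[0,0,-0.3]]

```text
time: 8.42
position: [0.5467, 0.0239, 0.3128]
tcp_rot: [-2.519, -1.877, -0.0]
wrist_force: [1.4, 0.7, -0.2]
grip_width: 0.0558
```

step_arm:
  moves:
    - [[-0.75,0.75,0],[0,0,-0.3]]
    - [[-0.75,0.75,0],[0,0,-0.3]]
    - [[-0.75,0.75,0],[0,0,-0.3]]
    - [[-0.75,0.75,0],[0,0,-0.3]]
    - [[-0.75,0.7,0],[0,0,-0.33]]

```text
time: 8.83
position: [0.4343, 0.135, 0.3127]
tcp_rot: [-2.68, -1.639, -0.0]
wrist_force: [0.7, 0.9, 0.1]
grip_width: 0.0558
```

```bash
python3 p.py .434 .134 .196 -27 ; python3 - <<'E'
from h import *
D=snap('wrist','w4')
W=cloud(D);m=(W[...,2]>.235)&(W[...,2]<.25)&(abs(W[...,0]-.434)<.05)&(abs(W[...,1]-.133)<.05)
print(m.sum(),rect(W[m][:,:2]))
E
```

```text
t=8.8 pos [0.4343 0.135  0.3127] width 55.8 F [0.7 0.9 0.1] 
 rot units [-0.   -0.    0.02] 
 shift units [-0.01 -0.03 -3.89]
1742 (array([436.6, 134.5]), array([41.2, 26.3]), 63.5)
```

View pics/w4.png

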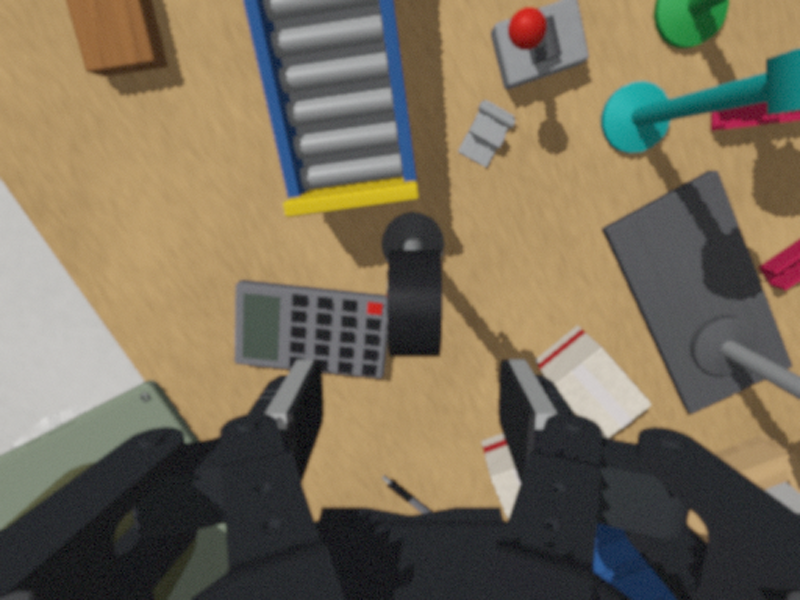

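The head at px (415,305) is centred between the fingers. Descend and grip.

step_arm:
  moves:
    - [[0.03,0,-0.8],[0,0,0]]
    - [[0.02,0,-0.8],[0,0,0]]
    - [[0,0,-0.8],[0,0,0]]
    - [[0,0,-0.8],[0,0,0]]
    - [[0,0,-0.66],[0,0,0]]

```text
time: 9.3
position: [0.4369, 0.1339, 0.1955]
tcp_rot: [-2.679, -1.641, 0.001]
wrist_force: [0.7, 1.0, -0.7]
grip_width: 0.0559
```

step_arm:
  moves:
    - [[0,0,0],[0,0,0]]
    - [[0,0,0],[0,0,0]]
    - [[0,0,0],[0,0,0]]
    - [[0,0,0],[0,0,0]]
    - [[0,0,0],[0,0,0]]
  fingers: 22
  newtons: 40

```text
time: 9.72
position: [0.4374, 0.1342, 0.1976]
tcp_rot: [2.679, 1.641, 0.002]
wrist_force: [-1.6, 0.4, 3.3]
grip_width: 0.0256
```

step_arm:
  moves:
    - [[0,0,0],[0,0,0]]
    - [[0,0,0],[0,0,0]]
    - [[0,0,0.03],[0,0,0]]
    - [[0,0,0.1],[0,0,0]]
    - [[0,0,0.15],[0,0,0]]
  newtons: 60

```text
time: 10.13
position: [0.437, 0.134, 0.2054]
tcp_rot: [-2.679, -1.641, 0.001]
wrist_force: [-0.2, -0.2, -4.5]
grip_width: 0.0257
```

step_arm:
  moves:
    - [[0,0,0.2],[0,0,0]]
    - [[0,0,0.3],[0,0,0]]
    - [[0,0,0.35],[0,0,0]]
    - [[0,0,0.35],[0,0,0]]
    - [[0,0,0.35],[0,0,0]]

```text
time: 10.55
position: [0.4371, 0.1339, 0.2527]
tcp_rot: [2.679, 1.641, 0.0]
wrist_force: [-0.7, -0.0, -4.5]
grip_width: 0.0255
```

```bash
python3 p.py .656 .007 .28 ; python3 - <<'E'
from h import *
D=snap('side','s5')
E
```

```text
t=10.6 pos [0.4371 0.1339 0.2527] width 25.5 F [-0.7 -0.  -4.5]  
 shift units [ 7.3  -4.23  0.91]
```

View pics/s5.png

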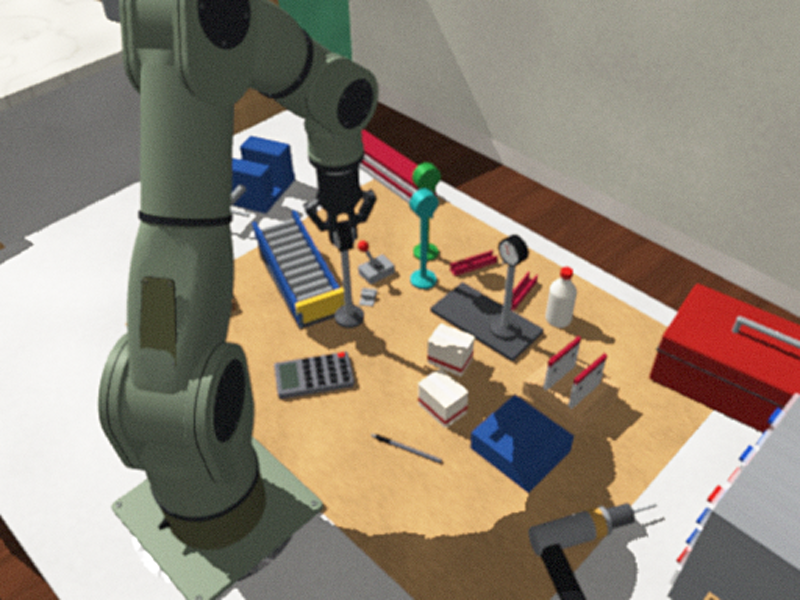

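Second stand is held upright. I'll carry it slowly.

step_arm:
  moves:
    - [[0.1,-0.05,0.3],[0,0,0]]
    - [[0.2,-0.1,0.3],[0,0,0]]
    - [[0.3,-0.2,0.2],[0,0,0]]
    - [[0.4,-0.23,0.1],[0,0,0]]
    - [[0.4,-0.23,0],[0,0,0]]

```text
time: 11.02
position: [0.4797, 0.1095, 0.2794]
tcp_rot: [2.679, 1.641, 0.001]
wrist_force: [-0.4, -0.2, -5.0]
grip_width: 0.0252
```

step_arm:
  moves:
    - [[0.45,-0.26,0],[0,0,0]]
    - [[0.45,-0.26,0],[0,0,0]]
    - [[0.45,-0.26,0],[0,0,0]]
    - [[0.45,-0.26,0],[0,0,0]]
    - [[0.45,-0.26,0],[0,0,0]]

```text
time: 11.43
position: [0.5471, 0.0702, 0.2786]
tcp_rot: [-2.679, -1.641, 0.001]
wrist_force: [-0.2, -0.4, -4.2]
grip_width: 0.0253
```

step_arm:
  moves:
    - [[0.45,-0.26,0],[0,0,0]]
    - [[0.45,-0.26,0],[0,0,0]]
    - [[0.45,-0.26,0],[0,0,0]]
    - [[0.45,-0.26,0],[0,0,0]]
    - [[0.45,-0.26,0],[0,0,0]]

```text
time: 11.85
position: [0.6146, 0.0313, 0.2786]
tcp_rot: [-2.679, -1.641, 0.001]
wrist_force: [0.0, 0.7, -4.2]
grip_width: 0.0252
```

```bash
python3 p.py .656 .007 .2125 ; python3 - <<'E'
from h import *
D=snap('side','s6')
E
```

```text
t=11.8 pos [0.6146 0.0313 0.2786] width 25.2 F [ 0.   0.7 -4.2]  
 shift units [ 1.38 -0.81 -2.2 ]
```

View pics/s6.png

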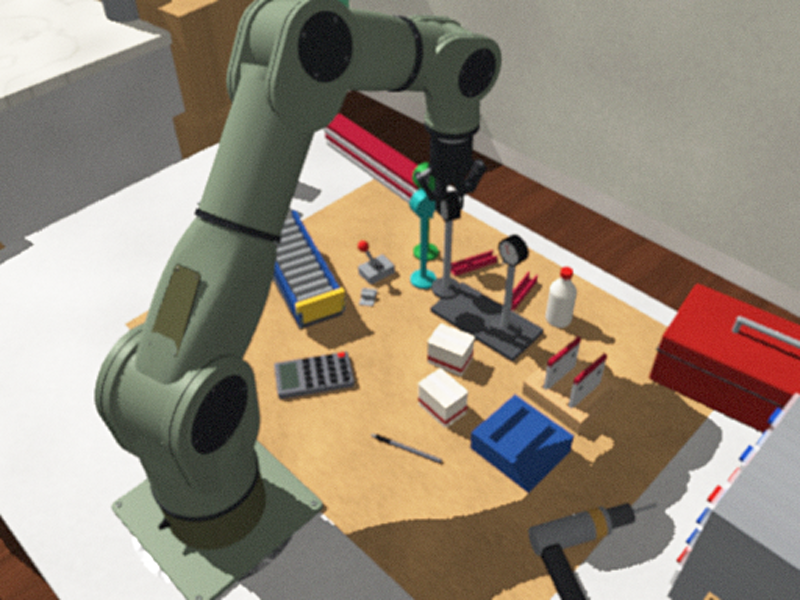

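step_arm:
  moves:
    - [[0.4,-0.23,0],[0,0,0]]
    - [[0.35,-0.2,0],[0,0,0]]
    - [[0.3,-0.18,-0.1],[0,0,0]]
    - [[0.2,-0.13,-0.2],[0,0,0]]
    - [[0.13,-0.07,-0.3],[0,0,0]]

```text
time: 12.32
position: [0.656, 0.0068, 0.2602]
tcp_rot: [2.679, 1.64, 0.0]
wrist_force: [-0.7, 0.3, -5.0]
grip_width: 0.0258
```

step_arm:
  moves:
    - [[0,0,-0.35],[0,0,0]]
    - [[0,0,-0.35],[0,0,0]]
    - [[0,0,-0.35],[0,0,0]]
    - [[0,0,-0.3],[0,0,0]]
    - [[0,0,-0.15],[0,0,0]]

```text
time: 12.73
position: [0.655, 0.0077, 0.214]
tcp_rot: [-2.678, -1.641, 0.003]
wrist_force: [-0.4, 0.1, -4.4]
grip_width: 0.0253
```

step_arm:
  moves:
    - [[0,0,-0.05],[0,0,0]]
    - [[0,0,0],[0,0,0]]
    - [[0,0,-0.03],[0,0,0]]
    - [[0,0,0],[0,0,0]]
    - [[0,0,0],[0,0,0]]

```text
time: 13.15
position: [0.6557, 0.0074, 0.2136]
tcp_rot: [2.679, 1.641, 0.001]
wrist_force: [-0.4, 0.4, -4.9]
grip_width: 0.0253
```

step_arm:
  moves:
    - [[0,0,-0.03],[0,0,0]]
    - [[0,0,0],[0,0,0]]
    - [[0,0,-0.02],[0,0,0]]
    - [[0,0,0],[0,0,0]]
    - [[0,0,0],[0,0,0]]

```text
time: 13.57
position: [0.6558, 0.0075, 0.2127]
tcp_rot: [2.678, 1.641, 0.002]
wrist_force: [-1.7, -0.1, 7.8]
grip_width: 0.0252
```

step_arm:
  moves:
    - [[0,0,-0.02],[0,0,0]]
    - [[0,0,0],[0,0,0]]
    - [[0,0,0],[0,0,0]]
    - [[0,0,0],[0,0,0]]
    - [[0,0,0],[0,0,0]]

```text
time: 13.98
position: [0.6559, 0.0075, 0.2127]
tcp_rot: [2.678, 1.641, 0.003]
wrist_force: [-4.8, -0.2, 15.5]
grip_width: 0.0252
```

step_arm:
  moves:
    - [[0,0,0.03],[0,0,0]]
    - [[0,0,0],[0,0,0]]
    - [[0,0,0],[0,0,0]]
    - [[0,0,0],[0,0,0]]
    - [[0,0,0],[0,0,0]]

```text
time: 14.4
position: [0.6558, 0.0075, 0.2127]
tcp_rot: [2.679, 1.641, 0.001]
wrist_force: [-1.8, 1.4, 7.9]
grip_width: 0.0252
```

step_arm:
  moves:
    - [[0,0,0],[0,0,0]]
    - [[0,0,0],[0,0,0]]
    - [[0,0,0],[0,0,0]]
    - [[0,0,0],[0,0,0]]
    - [[0,0,0],[0,0,0]]
  fingers: 56

```text
time: 14.82
position: [0.6556, 0.0074, 0.212]
tcp_rot: [-2.679, -1.641, 0.0]
wrist_force: [-0.2, 0.4, 0.3]
grip_width: 0.056
```

step_arm:
  moves:
    - [[0,0,0.3],[0,0,0]]
    - [[0,0,0.6],[0,0,0]]
    - [[0,0,0.8],[0,0,0]]
    - [[0,0,0.8],[0,0,0]]
    - [[0,0,0.8],[0,0,0]]

```text
time: 15.23
position: [0.6554, 0.0074, 0.313]
tcp_rot: [2.679, 1.641, 0.0]
wrist_force: [0.2, -0.2, -0.1]
grip_width: 0.056
```

```bash
python3 p.py .62 -.288 .3 87.5 ; python3 - <<'E'
from h import *
D=snap('side','s7')
E
```

```text
t=15.2 pos [0.6554 0.0074 0.313 ] width 56.0 F [ 0.2 -0.2 -0.1] 
 rot units [ 0.    0.   -9.52] 
 shift units [-1.18 -9.85 -0.43]
```

View pics/s7.png

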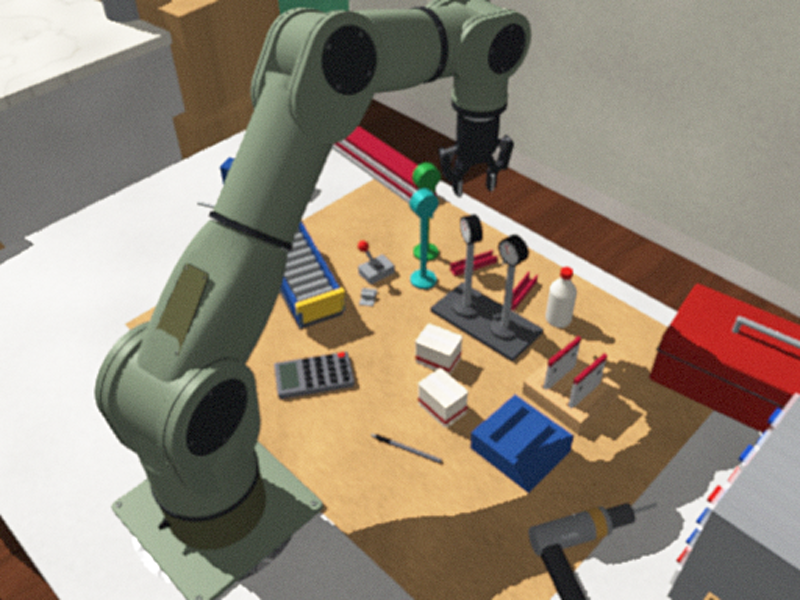

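Both stands are upright on the plate, feet at px (467,308) and (505,328). Carton A has been knocked to about px (438,347), so I'll re-measure it later. Panels next.

step_arm:
  moves:
    - [[-0.12,-1,0.1],[0,0,-0.9]]
    - [[-0.12,-1,0.1],[0,0,-0.9]]
    - [[-0.12,-1,0],[0,0,-0.95]]
    - [[-0.12,-1,0],[0,0,-0.95]]
    - [[-0.12,-1,0],[0,0,-0.95]]
  fingers: 24

```text
time: 15.7
position: [0.6372, -0.144, 0.3178]
tcp_rot: [3.029, 0.831, 0.001]
wrist_force: [0.0, 0.6, -0.3]
grip_width: 0.0238
```

step_arm:
  moves:
    - [[-0.12,-1,0],[0,0,-0.95]]
    - [[-0.12,-1,0],[0,0,-0.95]]
    - [[-0.12,-1,0],[0,0,-0.95]]
    - [[-0.12,-1,0],[0,0,-0.95]]
    - [[-0.12,-0.85,0],[0,0,-0.95]]

```text
time: 16.12
position: [0.6189, -0.2901, 0.3176]
tcp_rot: [3.141, -0.055, 0.0]
wrist_force: [-0.6, 0.2, 0.4]
grip_width: 0.0241
```

```bash
python3 p.py .62 -.288 .3 87.5 ; python3 - <<'E'
from h import *
D=snap('wrist','w8')
t=snap('top','t8')
E
```

```text
t=16.1 pos [ 0.6189 -0.2901  0.3176] width 24.1 F [-0.6  0.2  0.4] 
 rot units [ 0.    0.   -0.07] 
 shift units [ 0.04  0.07 -0.59]
```

View pics/w8.png

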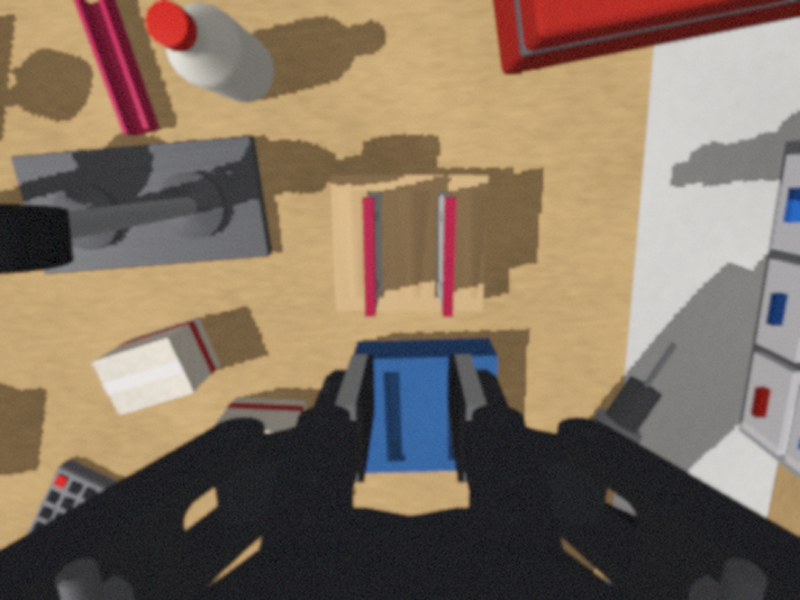

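View pics/t8.png

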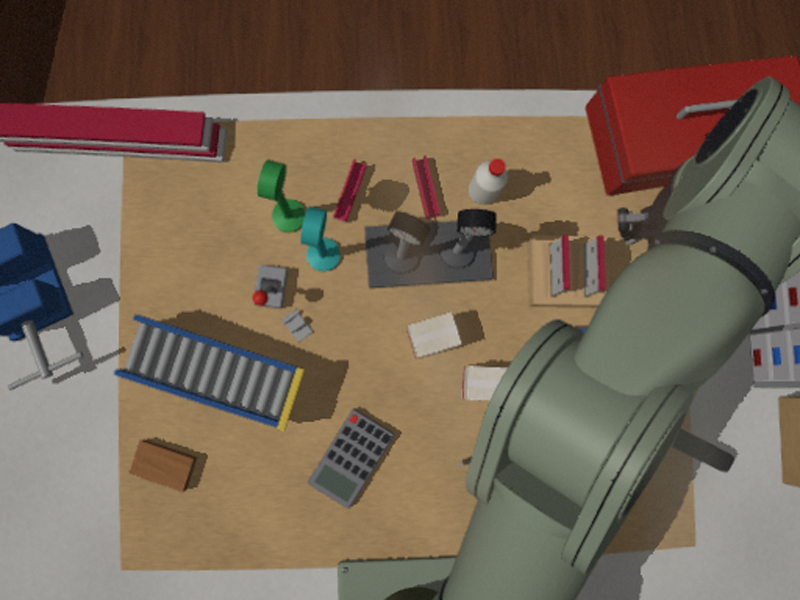

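```bash
python3 - <<'E'
from h import *
for n in ('w8','t8','top0','side0'):
    d=pickle.load(open(n+'.pkl','rb'));W=cloud(d);H=hsv(d)
    red=((H[...,0]<8)|(H[...,0]>165))&(H[...,1]>110)&(H[...,2]>50)
    for y0 in (-.258,-.318):
        reg=(abs(W[...,0]-.62)<.06)&(abs(W[...,1]-y0)<.022)
        m=red&reg&(W[...,2]>.107)&(W[...,2]<.118)
        if m.sum()>5:
            print(n,'panel top',m.sum(),W[m].mean(0).round(4),rect(W[m][:,:2]), np.polyfit(W[m][:,0],W[m][:,1],1).round(4))
        # panel faces by height
        for a,b in ((.05,.07),(.08,.1)):
            m=reg&(W[...,2]>a)&(W[...,2]<b)
            if m.sum()>5: print('   face z',a,b,m.sum(),np.median(W[m],0).round(4))
    # infeed top
    m=(W[...,2]>.034)&(W[...,2]<.042)&(abs(W[...,0]-.62)<.09)&(abs(W[...,1]+.288)<.09)&(H[...,1]<150)&(H[...,0]>8)&(H[...,0]<30)
    if m.sum()>20: print(n,'infeed top',rect(W[m][:,:2]))
    blue=(H[...,0]>100)&(H[...,0]<125)&(H[...,1]>110)
    m=blue&(W[...,2]>.045)&(W[...,2]<.055)&(abs(W[...,0]-.455)<.1)&(abs(W[...,1]+.298)<.1)
    print(n,'rack top',m.sum(),rect(W[m][:,:2]))
    # slots: points below top within rack
    c=np.array([.4545,-.298])
    m=(W[...,2]>.005)&(W[...,2]<.040)&(abs(W[...,0]-c[0])<.045)&(abs(W[...,1]-c[1])<.05)
    for s in (1,-1):
        mm=m&((W[...,1]-c[1])*s>0)
        if mm.sum()>5: print('   slot',mm.sum(),rect(W[mm][:,:2]),W[mm][:,2].min().round(3))
E
```

```text
w8 panel top 535 [ 0.6255 -0.2589  0.112 ] (array([ 623.8, -258.7]), array([ 8.1, 89.7]), 87.98) [-0.036  -0.2364]
   face z 0.05 0.07 72 [ 0.6268 -0.2625  0.0612]
   face z 0.08 0.1 87 [ 0.6268 -0.2625  0.089 ]
w8 panel top 523 [ 0.6233 -0.3186  0.1121] (array([ 621.7, -318.6]), array([ 8.1, 89.6]), 87.9) [-0.0396 -0.294 ]
   face z 0.05 0.07 60 [ 0.6307 -0.3149  0.0612]
   face z 0.08 0.1 85 [ 0.627  -0.3147  0.0906]
w8 infeed top (array([ 621.5, -288.5]), array([136.5, 121.2]), 88.05)
w8 rack top 3058 (array([ 458.3, -303. ]), array([115.1, 133.4]), 83.3)
   slot 360 (array([ 450.1, -267.9]), array([81.3, 11.8]), 0.52) 0.01
t8 panel top 124 [ 0.6185 -0.2585  0.111 ] (array([ 619.6, -258.8]), array([ 9.5, 90.3]), 87.26) [-0.0329 -0.2382]
   face z 0.05 0.07 76 [ 0.6194 -0.2546  0.0604]
   face z 0.08 0.1 77 [ 0.6143 -0.2548  0.0901]
t8 panel top 126 [ 0.6176 -0.3179  0.1111] (array([ 617.1, -317.8]), array([10.8, 89.1]), 86.71) [-0.0502 -0.2869]
   face z 0.05 0.07 74 [ 0.6099 -0.316   0.0597]
   face z 0.08 0.1 96 [ 0.617  -0.3144  0.0904]
t8 infeed top (array([ 618.6, -289.6]), a
[... 827 characters left out ...]
 64 [ 0.6217 -0.2602  0.1101] (array([ 621.9, -260.6]), array([10.8, 90.4]), 88.42) [-0.0459 -0.2317]
   face z 0.05 0.07 79 [ 0.6123 -0.2617  0.0597]
   face z 0.08 0.1 75 [ 0.6091 -0.2617  0.092 ]
side0 panel top 73 [ 0.6177 -0.3191  0.1108] (array([ 618.6, -318.8]), array([10.2, 92.4]), 87.71) [-0.0582 -0.2831]
   face z 0.05 0.07 76 [ 0.612  -0.3222  0.0612]
   face z 0.08 0.1 79 [ 0.6102 -0.3219  0.0899]
side0 infeed top (array([ 620.4, -288.9]), array([139.5, 127.5]), 88.56)
side0 rack top 1359 (array([ 454.3, -299.5]), array([136.9, 123.7]), 90.0)
   slot 92 (array([ 457.2, -260.9]), array([ 5.5, 81.5]), 88.97) 0.01
   slot 111 (array([ 457.9, -326. ]), array([81.8, 14.3]), 0.4) 0.008
```

The wrist view shows both panels at px (370,255) and (448,255), upright in the wooden block. The rack is at px (420,410). I'll go for the panel at y = -0.259.

step_arm:
  moves:
    - [[0.02,0.25,-1],[0,0,0.01]]
    - [[0.02,0.25,-1],[0,0,0]]
    - [[0.02,0.25,-1],[0,0,0]]
    - [[0.02,0.22,-1],[0,0,0]]
    - [[0.02,0.06,-1],[0,0,0]]

```text
time: 16.63
position: [0.623, -0.2554, 0.1664]
tcp_rot: [-3.141, 0.04, -0.001]
wrist_force: [0.6, 0.1, 0.1]
grip_width: 0.0244
```

```bash
python3 p.py .621 -.2588 .072 88;  python3 - <<'E'
from h import *
D=snap('wrist','w9')
E
```

```text
t=16.6 pos [ 0.623  -0.2554  0.1664] width 24.4 F [0.6 0.1 0.1] 
 rot units [-0.    0.01 -0.08] 
 shift units [-0.07 -0.11 -3.15]
```

View pics/w9.png

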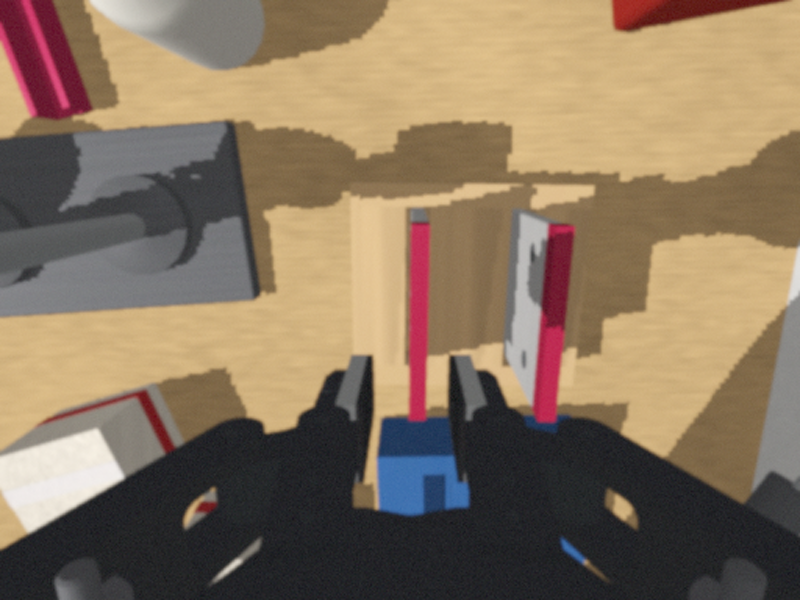

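step_arm:
  moves:
    - [[-0.05,-0.1,-0.6],[0,0,-0.08]]
    - [[0,0,-0.7],[0,0,0]]
    - [[0,0,-0.7],[0,0,0]]
    - [[0,0,-0.7],[0,0,0]]
    - [[0,0,-0.45],[0,0,0]]

```text
time: 17.1
position: [0.6211, -0.2599, 0.0719]
tcp_rot: [-3.14, 0.057, 0.001]
wrist_force: [0.5, -0.2, -0.3]
grip_width: 0.0241
```

step_arm:
  moves:
    - [[0,0,0],[0,0,0]]
    - [[0,0,0],[0,0,0]]
    - [[0,0,0],[0,0,0]]
    - [[0,0,0],[0,0,0]]
    - [[0,0,0],[0,0,0]]
  fingers: 5
  newtons: 40

```text
time: 17.52
position: [0.6214, -0.2603, 0.0736]
tcp_rot: [3.141, -0.058, 0.002]
wrist_force: [0.1, 0.8, -2.1]
grip_width: 0.0073
```

```bash
python3 p.py .621 -.2588 .072 88
```

```text
t=17.5 pos [ 0.6214 -0.2603  0.0736] width 7.3 F [ 0.1  0.8 -2.1] 
 rot units [0.   0.01 0.02] 
 shift units [-0.01  0.05 -0.05]
```

step_arm:
  moves:
    - [[0,0,0.2],[0,0,0]]
    - [[0,0,0.5],[0,0,0]]
    - [[0,0,0.8],[0,0,0]]
    - [[0,0,0.8],[0,0,0]]
    - [[0,0,0.8],[0,0,0]]

```text
time: 17.93
position: [0.6209, -0.2602, 0.1675]
tcp_rot: [3.141, -0.059, 0.0]
wrist_force: [-0.4, 0.3, -1.7]
grip_width: 0.0073
```

step_arm:
  moves:
    - [[-0.9,-0.05,0],[0,0,0.05]]
    - [[-1,-0.05,0],[0,0,0.05]]
    - [[-1,-0.05,0],[0,0,0.05]]
    - [[-1,-0.05,0],[0,0,0.05]]
    - [[-1,-0.05,0],[0,0,0.05]]

```text
time: 18.35
position: [0.4727, -0.2675, 0.1664]
tcp_rot: [3.141, -0.01, 0.001]
wrist_force: [0.2, -1.6, -0.9]
grip_width: 0.0074
```

step_arm:
  moves:
    - [[-0.8,0,-0.2],[0,0,0]]
    - [[-0.8,0,-0.2],[0,0,0]]
    - [[-0.6,0,0],[0,0,0]]
    - [[0,0,0],[0,0,0]]
    - [[0,0,0],[0,0,0]]

```text
time: 18.77
position: [0.408, -0.268, 0.1544]
tcp_rot: [3.141, -0.013, 0.002]
wrist_force: [1.0, -0.4, -1.5]
grip_width: 0.0071
```

```bash
python3 p.py .4545 -.268 .1115 89.7;  python3 - <<'E'
from h import *
D=snap('wrist','w10')
E
```

```text
t=18.8 pos [ 0.408  -0.268   0.1544] width 7.1 F [ 1.  -0.4 -1.5] 
 rot units [0.   0.01 0.02] 
 shift units [ 1.55  0.   -1.43]
```

View pics/w10.png

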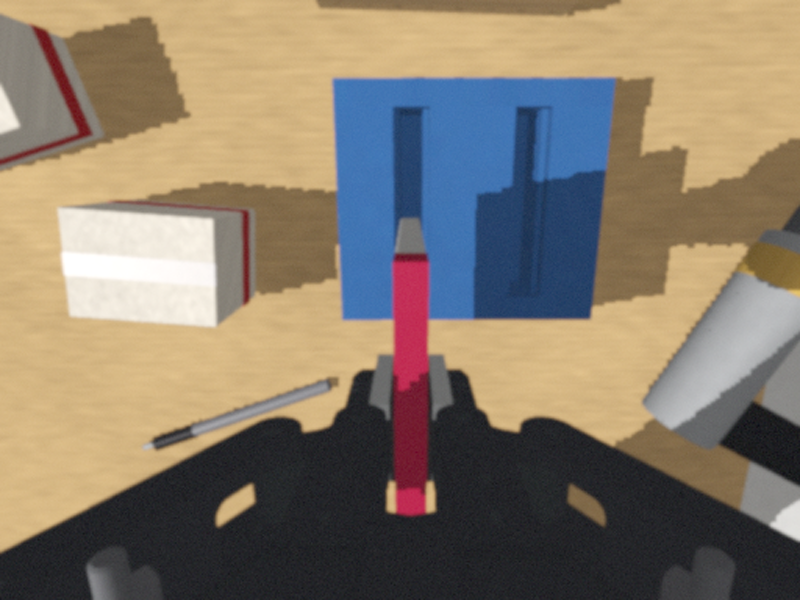

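```bash
cat > rk.py <<'E'
from h import *
import sys
d=pickle.load(open(sys.argv[1]+'.pkl','rb'));W=cloud(d);H=hsv(d)
red=((H[...,0]<8)|(H[...,0]>165))&(H[...,1]>110)&(H[...,2]>30)
zt=float(sys.argv[2]); 
m=red&(abs(W[...,2]-zt)<.012)&(W[...,1]<-.2)
v,u=np.where(m);print('panel',m.sum(),W[m].mean(0).round(4),rect(W[m][:,:2]),'z',np.percentile(W[m][:,2],[5,50,95]).round(4),'rows',v.min(),v.max())
blue=(H[...,0]>100)&(H[...,0]<125)&(H[...,1]>110)&(abs(W[...,2]-.05)<.006)
print('rack',rect(W[blue][:,:2]),np.median(W[blue][:,2]))
P=W[blue]
# slot pts
n,l,st,c=cv2.connectedComponentsWithStats(((W[...,2]<.036)&(abs(W[...,0]-.455)<.055)&(abs(W[...,1]+.298)<.055)).astype(np.uint8))
for i in range(1,n):
    if st[i,4]>20: print('deep',st[i,4],rect(W[l==i][:,:2]),c[i])
E
python3 rk.py w10 .192
```

```text
panel 3605 [ 0.4262 -0.268   0.1944] (array([ 423.1, -268. ]), array([ 9.4, 66.5]), 88.76) z [0.1932 0.1946 0.1956] rows 163 329
rack (array([ 457.5, -298.6]), array([135.3, 120.1]), 89.6) 0.05010735621409915
deep 1018 (array([ 474.4, -268.5]), array([12.1, 63. ]), 89.73) [262.84774067 104.47445972]
deep 1453 (array([ 457.2, -329.9]), array([10.4, 96.8]), 89.97) [334.70887818 126.7577426 ]
```

step_arm:
  moves:
    - [[0.4,-0.02,-0.2],[0,0,0.03]]
    - [[0.5,0,-0.3],[0,0,0.02]]
    - [[0.4,0,-0.3],[0,0,0]]
    - [[0.2,0,-0.3],[0,0,0]]
    - [[0.05,0,-0.15],[0,0,0]]

```text
time: 19.23
position: [0.4556, -0.2678, 0.115]
tcp_rot: [-3.141, -0.001, 0.0]
wrist_force: [0.4, -0.3, -2.9]
grip_width: 0.0075
```

```bash
python3 p.py .4545 -.2685 .1115 89.7;  python3 - <<'E'
from h import *
D=snap('wrist','w11')
E
python3 rk.py w11 .157
```

```text
t=19.2 pos [ 0.4556 -0.2678  0.115 ] width 7.5 F [ 0.4 -0.3 -2.9] 
 rot units [-0.   -0.   -0.05] 
 shift units [-0.04 -0.02 -0.12]
panel 3593 [ 0.4739 -0.2676  0.1549] (array([ 470.7, -267.5]), array([66.5,  9.3]), 0.15) z [0.1537 0.155  0.156 ] rows 163 329
rack (array([ 457.9, -298.6]), array([135.6, 121.7]), 89.51) 0.05012070220417002
deep 123 (array([ 494.8, -268.6]), array([12.1, 17.9]), 89.66) [267.04065041 141.89430894]
deep 1639 (array([ 456.3, -330. ]), array([10.2, 95.8]), 89.71) [343.85784015 194.49176327]
```

View pics/w11.png

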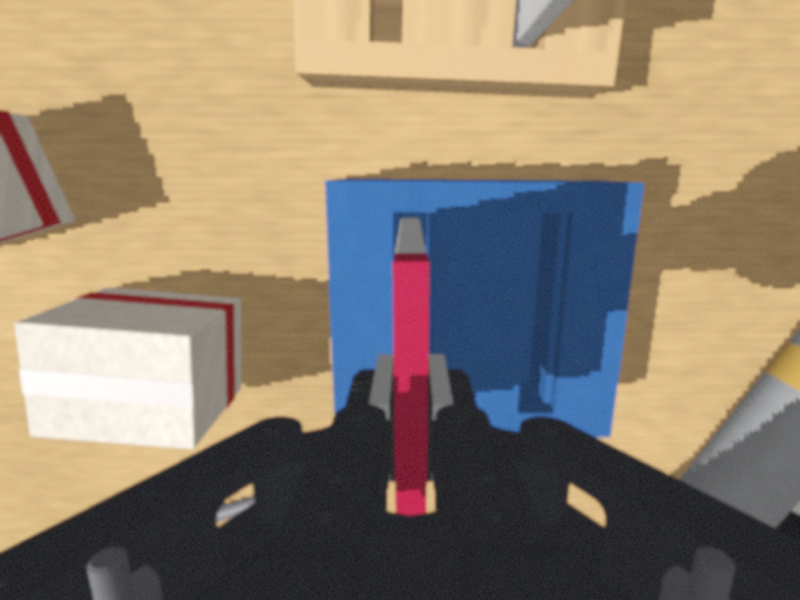

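step_arm:
  moves:
    - [[-0.05,-0.03,0],[0,0,-0.05]]
    - [[0,0,-0.15],[0,0,0]]
    - [[0,0,-0.15],[0,0,0]]
    - [[0,0,-0.15],[0,0,0]]
    - [[0,0,-0.1],[0,0,0]]

```text
time: 19.7
position: [0.4528, -0.2691, 0.0991]
tcp_rot: [-3.141, 0.012, 0.0]
wrist_force: [0.6, 0.2, -2.5]
grip_width: 0.0073
```

```bash
python3 p.py .4542 -.2685 .0735 89.6
```

```text
t=19.7 pos [ 0.4528 -0.2691  0.0991] width 7.3 F [ 0.6  0.2 -2.5] 
 rot units [-0. -0.  0.] 
 shift units [ 0.05  0.02 -0.85]
```

step_arm:
  moves:
    - [[0.03,0,-0.2],[0,0,0]]
    - [[0,0,-0.2],[0,0,0]]
    - [[0,0,-0.2],[0,0,0]]
    - [[0,0,-0.15],[0,0,0]]
    - [[0,0,0],[0,0,0]]

```text
time: 20.12
position: [0.4536, -0.269, 0.0761]
tcp_rot: [-3.141, 0.012, 0.002]
wrist_force: [0.1, -0.2, -2.1]
grip_width: 0.0076
```

step_arm:
  moves:
    - [[0,0,-0.1],[0,0,0]]
    - [[0,0,0],[0,0,0]]
    - [[0,0,0],[0,0,0]]
    - [[0,0,0],[0,0,0]]
    - [[0,0,0],[0,0,0]]

```text
time: 20.53
position: [0.454, -0.2692, 0.0742]
tcp_rot: [3.142, -0.011, 0.0]
wrist_force: [0.4, -0.5, -2.2]
grip_width: 0.0077
```

step_arm:
  moves:
    - [[0,0,-0.05],[0,0,0]]
    - [[0,0,0],[0,0,0]]
    - [[0,0,0],[0,0,0]]
    - [[0,0,0],[0,0,0]]
    - [[0,0,0],[0,0,0]]

```text
time: 20.95
position: [0.454, -0.2692, 0.0726]
tcp_rot: [-3.141, 0.011, -0.0]
wrist_force: [0.5, 0.2, -2.1]
grip_width: 0.0072
```

step_arm:
  moves:
    - [[0,0,0],[0,0,0]]
    - [[0,0,0],[0,0,0]]
    - [[0,0,0],[0,0,0]]
    - [[0,0,0],[0,0,0]]
    - [[0,0,0],[0,0,0]]
  fingers: 24

```text
time: 21.37
position: [0.454, -0.2692, 0.0726]
tcp_rot: [-3.141, 0.011, -0.0]
wrist_force: [-0.7, 0.5, 0.0]
grip_width: 0.024
```

step_arm:
  moves:
    - [[0,0,0.5],[0,0,0]]
    - [[0,0,0.8],[0,0,0]]
    - [[0,0,0.9],[0,0,0]]
    - [[0,0,0.9],[0,0,0]]
    - [[0,0,0.9],[0,0,0]]

```text
time: 21.78
position: [0.4537, -0.2691, 0.1939]
tcp_rot: [-3.142, 0.012, 0.0]
wrist_force: [0.7, 0.9, -0.0]
grip_width: 0.0238
```

```bash
python3 p.py .6185 -.3187 .170 87.9;  python3 - <<'E'
from h import *
D=snap('wrist','w12')
E
python3 rk.py w12 .112
```

```text
t=21.8 pos [ 0.4537 -0.2691  0.1939] width 23.8 F [ 0.7  0.9 -0. ] 
 rot units [-0.   -0.   -0.24] 
 shift units [ 5.49 -1.65 -0.8 ]
panel 1529 [ 0.4902 -0.28    0.1118] (array([ 504.4, -282.4]), array([ 31.9, 186. ]), 73.31) z [0.1084 0.1121 0.1132] rows 0 248
rack (array([ 457.8, -299. ]), array([135. , 120.7]), 89.7) 0.05017208004075355
deep 113 (array([ 482.9, -268.6]), array([12.1, 41. ]), 89.76) [262.86725664 138.65486726]
deep 990 (array([ 456.1, -331.4]), array([10.5, 95.1]), 87.25) [322.05555556 171.88787879]
deep 49 (array([ 434.2, -273.8]), array([ 0.6, 49.9]), 89.1) [267.04081633 194.08163265]
```

View pics/w12.png

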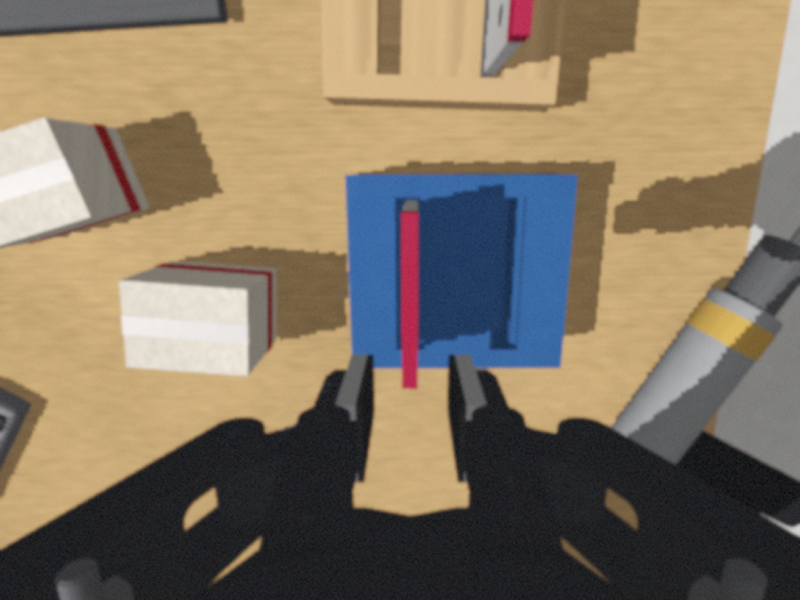

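Panel 1 sits fully down, top edge at z = 0.112 (px 410,300). Now panel 2.

step_arm:
  moves:
    - [[1,-0.3,0],[0,0,-0.05]]
    - [[1,-0.3,0],[0,0,-0.05]]
    - [[1,-0.3,0],[0,0,-0.05]]
    - [[1,-0.3,0],[0,0,-0.05]]
    - [[1,-0.3,0],[0,0,-0.05]]

```text
time: 22.25
position: [0.6052, -0.3141, 0.1926]
tcp_rot: [-3.141, 0.058, 0.0]
wrist_force: [-0.3, -1.3, 0.8]
grip_width: 0.024
```

step_arm:
  moves:
    - [[0.5,-0.15,-0.3],[0,0,0]]
    - [[0,0,-0.3],[0,0,0]]
    - [[0,0,-0.2],[0,0,0]]
    - [[0,0,0],[0,0,0]]
    - [[0,0,0],[0,0,0]]

```text
time: 22.67
position: [0.6184, -0.3186, 0.1689]
tcp_rot: [-3.141, 0.059, 0.0]
wrist_force: [0.7, -0.5, 1.1]
grip_width: 0.024
```

```bash
python3 p.py .619 -.3187 .0735 87.9;  python3 - <<'E'
from h import *
d=snap('wrist','w13')
W=cloud(d);H=hsv(d)
red=((H[...,0]<8)|(H[...,0]>165))&(H[...,1]>110)&(H[...,2]>50)
m=red&(abs(W[...,2]-.112)<.006)&(abs(W[...,1]+.318)<.02)
print(rect(W[m][:,:2]))
E
```

```text
t=22.7 pos [ 0.6184 -0.3186  0.1689] width 24.0 F [ 0.7 -0.5  1.1] 
 rot units [-0.   -0.    0.01] 
 shift units [ 0.02 -0.   -3.18]
(array([ 621.3, -318.4]), array([ 7.7, 90.6]), 88.2)
```

View pics/w13.png

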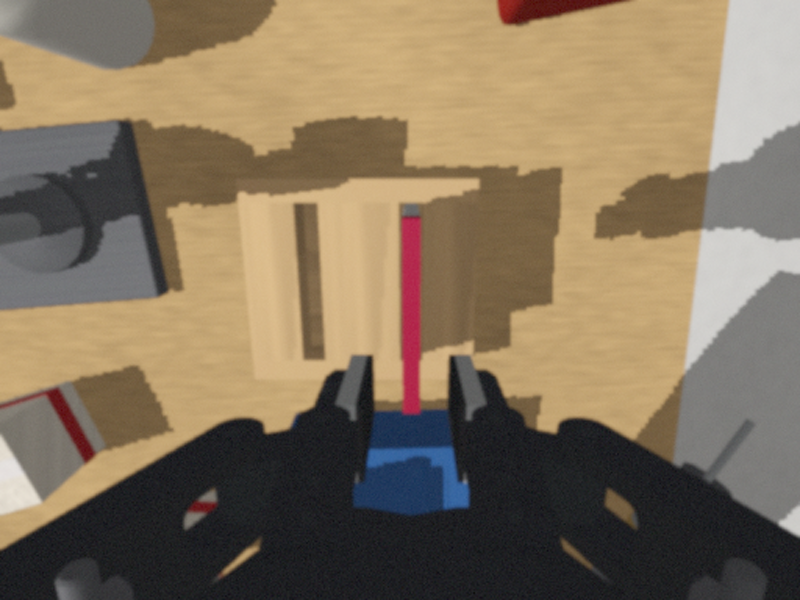

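Panel 2 at px (411,310) is centred between the fingers. Descend and grip.

step_arm:
  moves:
    - [[0.02,0,-0.6],[0,0,0]]
    - [[0,0,-0.7],[0,0,0]]
    - [[0,0,-0.7],[0,0,0]]
    - [[0,0,-0.7],[0,0,0]]
    - [[0,0,-0.48],[0,0,0]]

```text
time: 23.13
position: [0.6192, -0.3183, 0.0722]
tcp_rot: [-3.141, 0.059, 0.0]
wrist_force: [-0.5, -0.1, -0.2]
grip_width: 0.0241
```

step_arm:
  moves:
    - [[0,0,0],[0,0,0]]
    - [[0,0,0],[0,0,0]]
    - [[0,0,0],[0,0,0]]
    - [[0,0,0],[0,0,0]]
    - [[0,0,0],[0,0,0]]
  fingers: 5
  newtons: 40

```text
time: 23.55
position: [0.6199, -0.3188, 0.0742]
tcp_rot: [3.141, -0.058, 0.002]
wrist_force: [-0.7, -0.3, -1.9]
grip_width: 0.0077
```

step_arm:
  moves:
    - [[0,0,0.2],[0,0,0]]
    - [[0,0,0.5],[0,0,0]]
    - [[0,0,0.8],[0,0,0]]
    - [[0,0,0.8],[0,0,0]]
    - [[0,0,0.8],[0,0,0]]

```text
time: 23.97
position: [0.6195, -0.3187, 0.1681]
tcp_rot: [3.141, -0.059, 0.0]
wrist_force: [0.3, 0.1, -1.7]
grip_width: 0.0073
```

```bash
python3 p.py .410 -.3295 .155 89.6
```

```text
t=24.0 pos [ 0.6195 -0.3187  0.1681] width 7.3 F [ 0.3  0.1 -1.7] 
 rot units [0.   0.   0.25] 
 shift units [-6.98 -0.36 -0.44]
```

step_arm:
  moves:
    - [[-0.9,-0.05,0],[0,0,0.05]]
    - [[-1,-0.06,0],[0,0,0.05]]
    - [[-1,-0.06,0],[0,0,0.05]]
    - [[-1,-0.06,0],[0,0,0.05]]
    - [[-1,-0.06,0],[0,0,0.05]]

```text
time: 24.38
position: [0.4712, -0.3272, 0.167]
tcp_rot: [3.141, -0.01, 0.001]
wrist_force: [0.4, -1.8, -2.5]
grip_width: 0.0076
```

step_arm:
  moves:
    - [[-0.8,-0.06,-0.2],[0,0,0]]
    - [[-0.8,0,-0.2],[0,0,0]]
    - [[-0.4,0,0],[0,0,0]]
    - [[0,0,0],[0,0,0]]
    - [[0,0,0],[0,0,0]]

```text
time: 24.8
position: [0.4128, -0.3295, 0.155]
tcp_rot: [3.141, -0.012, 0.002]
wrist_force: [0.4, -0.1, -1.8]
grip_width: 0.0078
```

```bash
python3 p.py .4535 -.3295 .117 89.6;  python3 - <<'E'
from h import *
D=snap('wrist','w14')
E
python3 rk.py w14 .194
```

```text
t=24.8 pos [ 0.4128 -0.3295  0.155 ] width 7.8 F [ 0.4 -0.1 -1.8] 
 rot units [0.   0.01 0.01] 
 shift units [ 1.36  0.   -1.27]
panel 3621 [ 0.4308 -0.3294  0.1946] (array([ 427.5, -329.5]), array([ 9.5, 66.5]), 88.39) z [0.1931 0.1948 0.1957] rows 163 329
rack (array([ 457.9, -298.4]), array([135.4, 120. ]), 89.61) 0.05012512437868995
deep 28 (array([ 504.7, -267.4]), array([2. , 8.6]), 0.24) [188.92857143  79.07142857]
deep 937 (array([ 474.7, -328.5]), array([12.1, 61.4]), 89.75) [261.         108.68089648]
```

View pics/w14.png

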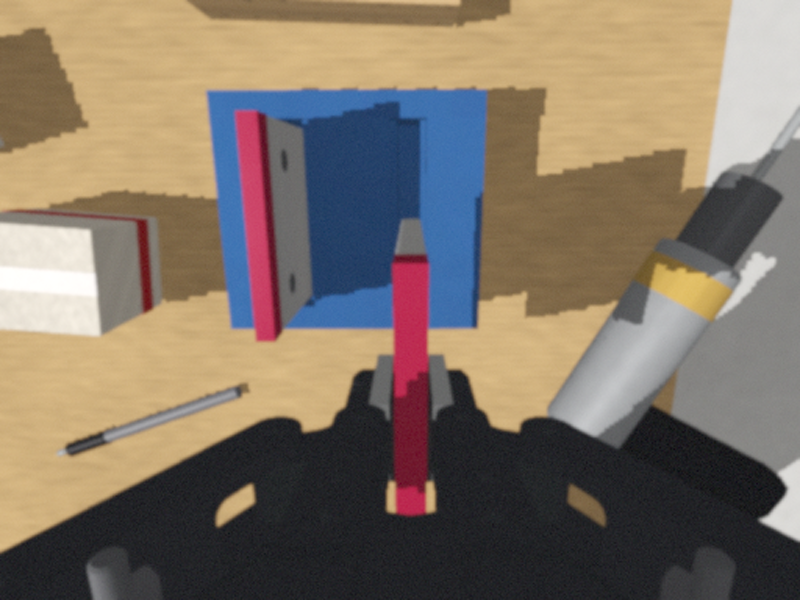

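step_arm:
  moves:
    - [[0.4,0.03,-0.2],[0,0,0]]
    - [[0.4,0,-0.3],[0,0,0]]
    - [[0.35,0,-0.3],[0,0,0]]
    - [[0.2,0,-0.3],[0,0,0]]
    - [[0,0,-0.15],[0,0,0]]

```text
time: 25.27
position: [0.4542, -0.3277, 0.1152]
tcp_rot: [-3.141, 0.009, 0.001]
wrist_force: [0.3, 0.8, -1.9]
grip_width: 0.0073
```

```bash
python3 p.py .454 -.3288 .117 89.6;  python3 - <<'E'
from h import *
D=snap('wrist','w15')
E
python3 rk.py w15 .156
```

```text
t=25.3 pos [ 0.4542 -0.3277  0.1152] width 7.3 F [ 0.3  0.8 -1.9] 
 rot units [-0.01 -0.   -0.01] 
 shift units [-0.01 -0.04  0.06]
panel 3637 [ 0.4723 -0.3273  0.1549] (array([ 470.3, -326.6]), array([51.5, 53.9]), 48.66) z [0.1535 0.155  0.156 ] rows 163 329
rack (array([ 458.3, -298.4]), array([135.7, 120.2]), 89.77) 0.050157259775487614
deep 63 (array([ 501.5, -267.2]), array([10.7,  3.3]), 78.15) [179.71428571 135.61904762]
deep 156 (array([ 494.3, -328.7]), array([12. , 18.1]), 89.78) [265.87820513 139.95512821]
```

step_arm:
  moves:
    - [[-0.01,-0.04,0],[0,0,0]]
    - [[0,0,-0.15],[0,0,0]]
    - [[0,0,-0.15],[0,0,0]]
    - [[0,0,-0.15],[0,0,0]]
    - [[0,0,-0.1],[0,0,0]]

```text
time: 25.73
position: [0.4526, -0.3295, 0.0997]
tcp_rot: [-3.141, 0.012, 0.0]
wrist_force: [0.4, 0.8, -1.4]
grip_width: 0.0076
```

step_arm:
  moves:
    - [[0,0,-0.2],[0,0,0]]
    - [[0,0,-0.2],[0,0,0]]
    - [[0,0,-0.2],[0,0,0]]
    - [[0,0,-0.15],[0,0,0]]
    - [[0,0,0],[0,0,0]]

```text
time: 26.15
position: [0.4524, -0.3292, 0.0766]
tcp_rot: [-3.141, 0.011, 0.002]
wrist_force: [0.2, 0.9, -1.9]
grip_width: 0.0077
```

step_arm:
  moves:
    - [[0,0,-0.1],[0,0,0]]
    - [[0,0,0],[0,0,0]]
    - [[0,0,0],[0,0,0]]
    - [[0,0,0],[0,0,0]]
    - [[0,0,0],[0,0,0]]

```text
time: 26.57
position: [0.4528, -0.3295, 0.0749]
tcp_rot: [3.142, -0.011, 0.0]
wrist_force: [-0.1, 0.0, -2.3]
grip_width: 0.0079
```

step_arm:
  moves:
    - [[0,0,-0.07],[0,0,0]]
    - [[0,0,0],[0,0,0]]
    - [[0,0,0],[0,0,0]]
    - [[0,0,0],[0,0,0]]
    - [[0,0,0],[0,0,0]]

```text
time: 26.98
position: [0.4527, -0.3294, 0.0726]
tcp_rot: [-3.141, 0.011, 0.0]
wrist_force: [0.0, 0.6, -2.3]
grip_width: 0.0076
```

step_arm:
  moves:
    - [[0,0,0],[0,0,0]]
    - [[0,0,0],[0,0,0]]
    - [[0,0,0],[0,0,0]]
    - [[0,0,0],[0,0,0]]
    - [[0,0,0],[0,0,0]]
  fingers: 24

```text
time: 27.4
position: [0.4528, -0.3295, 0.0726]
tcp_rot: [-3.142, 0.011, -0.0]
wrist_force: [-0.3, -0.1, -0.5]
grip_width: 0.0238
```

step_arm:
  moves:
    - [[0,0,0.5],[0,0,0]]
    - [[0,0,0.8],[0,0,0]]
    - [[0,0,0.9],[0,0,0]]
    - [[0,0,0.9],[0,0,0]]
    - [[0,0,0.9],[0,0,0]]

```text
time: 27.82
position: [0.4525, -0.3294, 0.1939]
tcp_rot: [-3.142, 0.012, 0.0]
wrist_force: [-0.3, -0.1, 0.3]
grip_width: 0.0242
```

```bash
cat > ct.py <<'E'
from h import *
import sys
for n in sys.argv[1:]:
    d=pickle.load(open(n+'.pkl','rb'));W=cloud(d);H=hsv(d)
    m=(H[...,1]<90)&(H[...,2]>110)&(abs(W[...,2]-.064)<.007)&(W[...,0]>.3)&(W[...,0]<.7)&(W[...,1]>-.25)&(W[...,1]<.15)
    k,l,st,c=cv2.connectedComponentsWithStats(m.astype(np.uint8))
    for i in range(1,k):
        if st[i,4]>60: print(n,st[i,4],c[i].round(),rect(W[l==i][:,:2]),np.median(W[l==i][:,2]).round(4))
E
python3 - <<'E'
from h import *
D=snap('wrist','w16');snap('top','t16');snap('side','s16')
E
python3 rk.py w16 .112; python3 ct.py w16 t16 s16
```

```text
panel 2550 [ 0.4587 -0.2962  0.1115] (array([ 456.5, -299.3]), array([67.5, 90.4]), 89.39) z [0.1062 0.1121 0.1132] rows 134 248
rack (array([ 457.7, -298.1]), array([135.1, 121. ]), 89.61) 0.05016981337191517
deep 35 (array([ 501.6, -266.7]), array([9.2, 3.1]), 78.95) [198.74285714 127.11428571]
deep 211 (array([ 455.8, -328.2]), array([11.6, 93.5]), 89.74) [257.84834123 159.02369668]
w16 4789 [ 56. 208.] (array([ 428.8, -131.8]), array([77.3, 56.9]), 85.56) 0.0642
t16 627 [278. 213.] (array([511.7, -43.1]), array([55.9, 76.3]), 15.9) 0.0636
t16 646 [313. 245.] (array([ 426.3, -132.7]), array([77.9, 56.3]), 84.86) 0.0635
s16 349 [280. 218.] (array([510.9, -44.6]), array([60.9, 76.9]), 16.3) 0.0617
s16 408 [283. 249.] (array([ 425.8, -133.5]), array([80.8, 58. ]), 85.07) 0.0617
```

View pics/w16.png

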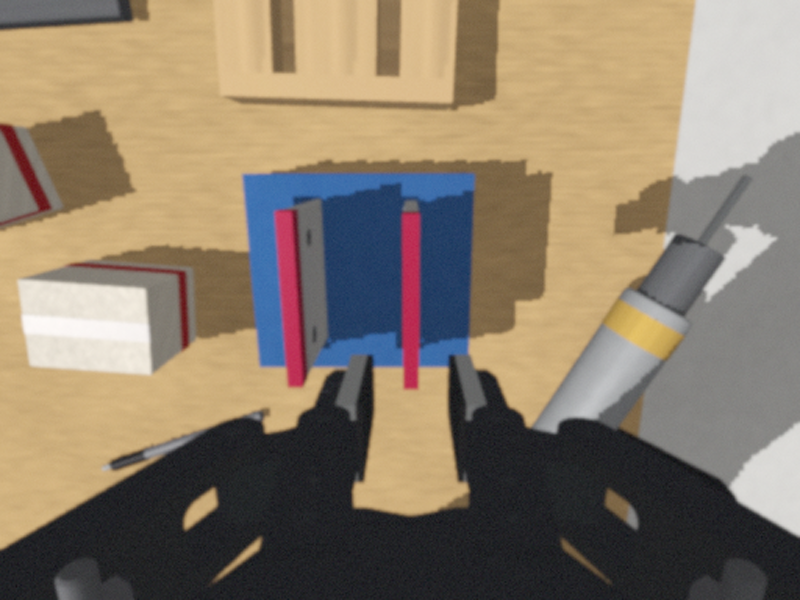

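View pics/t16.png

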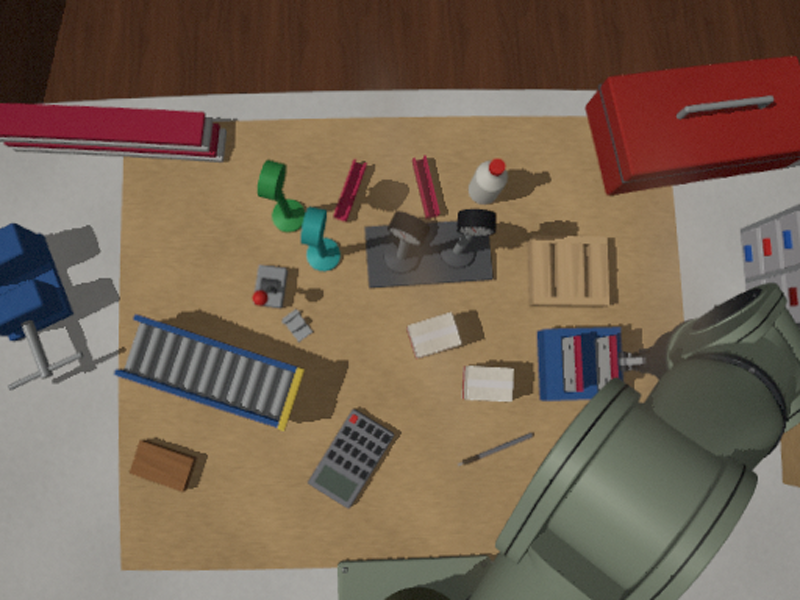

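Both panels sit fully down, top edges at z ≈ 0.112 (px 292,300 and 411,300 in the wrist view). The top view shows the wooden block empty and two cartons at px (434,335) and (488,383). I'll take the nearer carton first, at (0.427, -0.132).

step_arm:
  moves:
    - [[-0.08,0.5,0],[0,0,0.9]]
    - [[-0.08,0.5,0],[0,0,0.9]]
    - [[-0.08,0.6,0],[0,0,0.9]]
    - [[-0.08,0.6,0],[0,0,0.9]]
    - [[-0.08,0.6,0],[0,0,0.9]]
  fingers: 82

```text
time: 28.38
position: [0.4403, -0.2444, 0.1919]
tcp_rot: [-3.028, -0.835, 0.001]
wrist_force: [0.6, 1.3, 0.3]
grip_width: 0.0815
```

step_arm:
  moves:
    - [[-0.08,0.7,0],[0,0,0.9]]
    - [[-0.08,0.7,0],[0,0,0.9]]
    - [[-0.08,0.8,0],[0,0,0.9]]
    - [[-0.08,0.8,0],[0,0,0.9]]
    - [[-0.08,0.78,0],[0,0,0.9]]

```text
time: 28.8
position: [0.4283, -0.1308, 0.1921]
tcp_rot: [-2.695, -1.613, 0.001]
wrist_force: [-0.2, -0.0, -0.5]
grip_width: 0.0822
```

step_arm:
  moves:
    - [[0,0,0],[0,0,0.9]]
    - [[0,0,0],[0,0,0.9]]
    - [[0,0,0],[0,0,0.9]]
    - [[0,0,0],[0,0,0.6]]
    - [[0,0,0],[0,0,0.1]]

```text
time: 29.22
position: [0.4285, -0.132, 0.1921]
tcp_rot: [-2.314, -2.123, 0.0]
wrist_force: [-0.4, -0.6, -0.4]
grip_width: 0.0819
```

```bash
python3 p.py .4275 -.132 .12 -4.7; python3 - <<'E'
from h import *
D=snap('wrist','w17')
E
python3 ct.py w17
```

```text
t=29.2 pos [ 0.4285 -0.132   0.1921] width 81.9 F [-0.4 -0.6 -0.4] 
 rot units [-0.   -0.01  0.04] 
 shift units [-0.03 -0.   -2.4 ]
w17 6543 [353.  70.] (array([513.8, -42.4]), array([56.9, 76.4]), 15.77) 0.0641
w17 4918 [262. 181.] (array([ 429.1, -131.6]), array([76. , 56.2]), 85.1) 0.0642
```

View pics/w17.png

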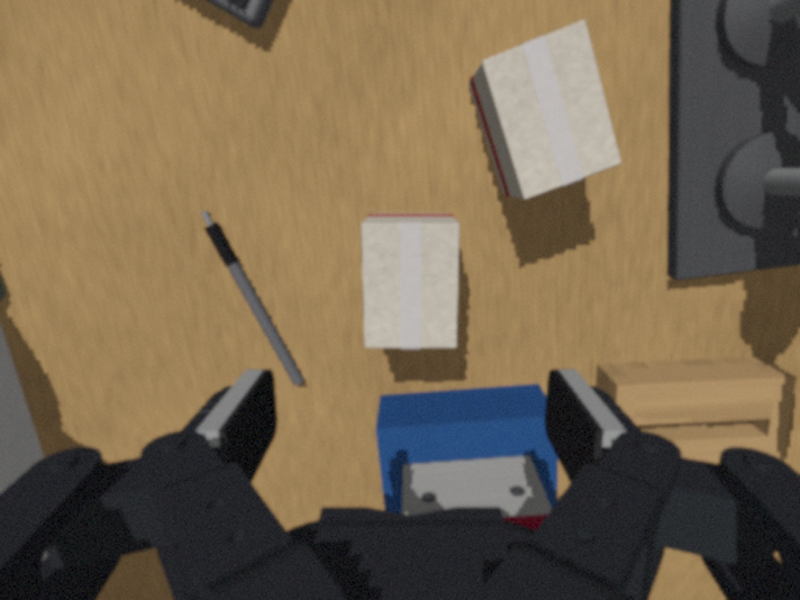

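step_arm:
  moves:
    - [[0,0,-0.9],[0,0,0.04]]
    - [[0,0,-0.9],[0,0,0]]
    - [[0,0,-0.9],[0,0,0]]
    - [[0,0,-0.9],[0,0,0]]
    - [[0,0,-0.7],[0,0,0]]

```text
time: 29.68
position: [0.4282, -0.132, 0.0616]
tcp_rot: [-2.317, -2.121, 0.002]
wrist_force: [1.0, -0.2, 0.1]
grip_width: 0.0819
```

step_arm:
  moves:
    - [[0,0,-0.6],[0,0,0]]
    - [[0,0,-0.5],[0,0,0]]
    - [[0,0,-0.17],[0,0,0]]
    - [[0,0,0],[0,0,0]]
    - [[0,0,0],[0,0,0]]

```text
time: 30.1
position: [0.4287, -0.1322, 0.0258]
tcp_rot: [-2.315, -2.123, 0.001]
wrist_force: [0.4, -1.0, 0.6]
grip_width: 0.0819
```

step_arm:
  moves:
    - [[0,0,0],[0,0,0]]
    - [[0,0,0],[0,0,0]]
    - [[0,0,0],[0,0,0]]
    - [[0,0,0],[0,0,0]]
    - [[0,0,0],[0,0,0]]
  fingers: 50
  newtons: 40

```text
time: 30.52
position: [0.429, -0.1321, 0.0263]
tcp_rot: [2.314, 2.124, 0.001]
wrist_force: [-1.3, 0.7, 10.9]
grip_width: 0.0557
```

```bash
python3 p.py .4275 -.132 .12 -4.7; python3 - <<'E'
from h import *
# refine lane from t16, w4
for n in ('top0','t16','side0','w4'):
    d=pickle.load(open(n+'.pkl','rb'));W=cloud(d);H=hsv(d)
    dom=(W[...,0]>.3)&(W[...,0]<.62)&(W[...,1]>.12)&(W[...,1]<.52)
    y=(H[...,0]>20)&(H[...,0]<36)&(H[...,1]>130)&dom&(W[...,2]>.083)
    b=(H[...,0]>100)&(H[...,0]<125)&(H[...,1]>110)&dom&(W[...,2]>.055)
    print(n,'yellow top',rect(W[y][:,:2]),W[y][:,2].max().round(4))
    k,l,st,c=cv2.connectedComponentsWithStats(b.astype(np.uint8))
    for i in range(1,k):
        if st[i,4]>60: 
            P=W[l==i];print('  rail',rect(P[:,:2]),np.percentile(P[:,2],[2,98]).round(4))
    u=np.array([np.cos(np.radians(70.4)),np.sin(np.radians(70.4))])
    g=(H[...,1]<60)&dom&(W[...,2]>.052)&(W[...,2]<.095)
    P=W[g];s=(P[:,:2]-[.414,.1996])@u; t=(P[:,:2]-[.414,.1996])@[-u[1],u[0]]
    for a in range(20,270,40):
        q=(abs(s-a/1000)<.02)&(abs(t)<.035)
        if q.sum()>10: print('   x',a,'roller top z',np.percentile(P[q,2],[50,95]).round(4),'expected',round(.055+.11*a/1000,4))
E
```

```text
t=30.5 pos [ 0.429  -0.1321  0.0263] width 55.7 F [-1.3  0.7 10.9] 
 rot units [0.   0.01 0.03] 
 shift units [-0.05  0.    3.12]
top0 yellow top (array([411.6, 194.5]), array([ 13.1, 103.5]), 71.64) 0.0926
  rail (array([504.4, 316.8]), array([271.3,   9.4]), 70.51) [0.0677 0.0989]
  rail (array([416.7, 348.6]), array([272.9,   8.4]), 70.63) [0.0578 0.098 ]
   x 20 roller top z [0.0557 0.0597] expected 0.0572
   x 60 roller top z [0.0586 0.0632] expected 0.0616
   x 100 roller top z [0.0632 0.0686] expected 0.066
   x 140 roller top z [0.0675 0.0721] expected 0.0704
   x 180 roller top z [0.0723 0.0767] expected 0.0748
   x 220 roller top z [0.0756 0.0813] expected 0.0792
   x 260 roller top z [0.0796 0.0849] expected 0.0836
t16 yellow top (array([411.6, 194.7]), array([ 12.7, 103.7]), 71.91) 0.093
  rail (array([504.4, 317.4]), array([272.6,   9.4]), 70.67) [0.0678 0.0989]
  rail (array([416.4, 347.6]), array([270.7,   8.3]), 70.68) [0.0593 0.0993]
   x 20 roller top z [0.0556 0.06  ] expected 0.0572
   x 60 roller top z [0.0587 0.0637] expected 0.0616
   x 100 roller top z [0.0637
[... 658 characters left out ...]
.0718] expected 0.0704
   x 180 roller top z [0.0687 0.0745] expected 0.0748
   x 220 roller top z [0.0723 0.0809] expected 0.0792
   x 260 roller top z [0.077  0.0836] expected 0.0836
w4 yellow top (array([414.4, 196. ]), array([ 12.5, 103.8]), 70.69) 0.0904
  rail (array([396.9, 285.3]), array([138. ,   8.9]), 70.81) [0.0574 0.0838]
  rail (array([481.8, 247.1]), array([122.2,   9.3]), 70.71) [0.0693 0.0828]
  rail (array([465.2, 135.9]), array([ 3. , 14.2]), 2.61) [0.3986 0.4084]
   x 20 roller top z [0.0557 0.0585] expected 0.0572
   x 60 roller top z [0.0593 0.0623] expected 0.0616
   x 100 roller top z [0.064  0.0677] expected 0.066
   x 140 roller top z [0.0661 0.0697] expected 0.0704
```

step_arm:
  moves:
    - [[0,0,0.3],[0,0,0]]
    - [[0,0,0.7],[0,0,0]]
    - [[0,0,0.9],[0,0,0]]
    - [[0,0,0.9],[0,0,0]]
    - [[0,0,0.9],[0,0,0]]
  newtons: 60

```text
time: 30.93
position: [0.4284, -0.132, 0.1385]
tcp_rot: [-2.314, -2.124, -0.0]
wrist_force: [0.7, -0.5, -2.3]
grip_width: 0.0551
```

step_arm:
  moves:
    - [[0,0.4,0.8],[0,0,0.4]]
    - [[0,0.8,0.6],[0,0,0.7]]
    - [[0,0.85,0],[0,0,0.75]]
    - [[0,0.85,0],[0,0,0.75]]
    - [[0.05,0.85,0],[0,0,0.75]]

```text
time: 31.35
position: [0.4298, -0.0185, 0.1796]
tcp_rot: [1.838, 2.547, 0.001]
wrist_force: [0.6, 0.4, -2.4]
grip_width: 0.0553
```

step_arm:
  moves:
    - [[0.05,0.85,0],[0,0,0.75]]
    - [[0.05,0.85,0],[0,0,0.75]]
    - [[0.05,0.85,0],[0,0,0.75]]
    - [[0.05,0.85,0],[0,0,0.75]]
    - [[0.05,0.85,0],[0,0,0.75]]

```text
time: 31.77
position: [0.4374, 0.1091, 0.1793]
tcp_rot: [1.223, 2.893, -0.0]
wrist_force: [0.6, -0.8, -2.9]
grip_width: 0.0552
```

```bash
python3 p.py .437 .260 .15 70.6 .1037 -.0366 0
```

```text
t=31.8 pos [0.4374 0.1091 0.1793] width 55.2 F [ 0.6 -0.8 -2.9] 
 rot units [ 0.78 -0.49  3.84] 
 shift units [-0.01  5.03 -0.98]
```

step_arm:
  moves:
    - [[0,1,0],[0.15,-0.1,0.77]]
    - [[0,1,0],[0.15,-0.1,0.77]]
    - [[0,1,-0.2],[0.15,-0.1,0.77]]
    - [[0,1,-0.4],[0.16,-0.1,0.77]]
    - [[0,1,-0.4],[0.16,-0.1,0.77]]

```text
time: 32.18
position: [0.4375, 0.2593, 0.1492]
tcp_rot: [0.523, 3.072, 0.17]
wrist_force: [0.1, -0.3, -3.0]
grip_width: 0.0556
```

```bash
cat > ln.py <<'E'
from h import *
import sys
d=pickle.load(open(sys.argv[1]+'.pkl','rb'));W=cloud(d);H=hsv(d)
dom=(W[...,0]>.3)&(W[...,0]<.65)&(W[...,1]>.12)&(W[...,1]<.55)
u=np.array([np.cos(np.radians(70.6)),np.sin(np.radians(70.6))]);w=np.array([-u[1],u[0]]);o=np.array([.4163,.2016])
def sw(P): return (P[:,:2]-o)@np.stack([u,w],1)
b=(H[...,0]>100)&(H[...,0]<125)&(H[...,1]>100)&dom&(W[...,2]>.055)&(W[...,2]<.11)
q=sw(W[b]); 
for sgn in (1,-1):
    r=q[q[:,1]*sgn>0]
    if len(r): print('rail side',sgn,'across pct2,50,98',np.percentile(r[:,1],[2,50,98]).round(4),'fit slope',np.polyfit(r[:,0],r[:,1],1).round(4),'s',r[:,0].min().round(3),r[:,0].max().round(3))
y=(H[...,0]>20)&(H[...,0]<36)&(H[...,1]>130)&dom&(W[...,2]>.08)
if y.sum()>10: q=sw(W[y]);print('yellow s',np.percentile(q[:,0],[2,98]).round(4),'across',np.percentile(q[:,1],[1,99]).round(4))
zc=float(sys.argv[2])  # carton top z
t=(H[...,1]<90)&(H[...,2]>90)&dom&(abs(W[...,2]-zc)<.014)
k,l,st,c=cv2.connectedComponentsWithStats(t.astype(np.uint8))
for i in range(1,k):
    if st[i,4]>150: q=sw(W[l==i]);print('carton?',st[i,4],c[i].round(),'s',np.percentile(q[:,0],[1,99]).round(4),'across',np.percentile(q[:,1],[1,99]).round(4),rect(W[l==i][:,:2]),'z',np.percentile(W[l==i][:,2],[1,99]).round(3))
E
python3 p.py .437 .260 .15 70.6 .1037 -.0366 0; python3 -c "
from h import *
snap('wrist','w18')"
python3 ln.py w18 .19
```

```text
t=32.2 pos [0.4375 0.2593 0.1492] width 55.6 F [ 0.1 -0.3 -3. ] 
 rot units [-0.    0.02 -0.01] 
 shift units [-0.02  0.02  0.03]
rail side 1 across pct2,50,98 [0.0421 0.0475 0.0522] fit slope [0.0038 0.047 ] s 0.003 0.255
rail side -1 across pct2,50,98 [-0.0498 -0.0424 -0.0415] fit slope [ 0.0019 -0.0443] s 0.144 0.279
yellow s [-0.0113  0.0009] across [-0.0412  0.0513]
carton? 20812 [264. 253.] s [0.031  0.0884] across [-0.0202  0.0366] (array([430.4, 261.5]), array([64.2, 61.4]), 69.36) z [0.178 0.19 ]
carton? 234 [180. 262.] s [0.0239 0.0288] across [0.0052 0.0102] (array([417.6, 230. ]), array([5.7, 4.8]), 17.83) z [0.176 0.191]
```

View pics/w18.png

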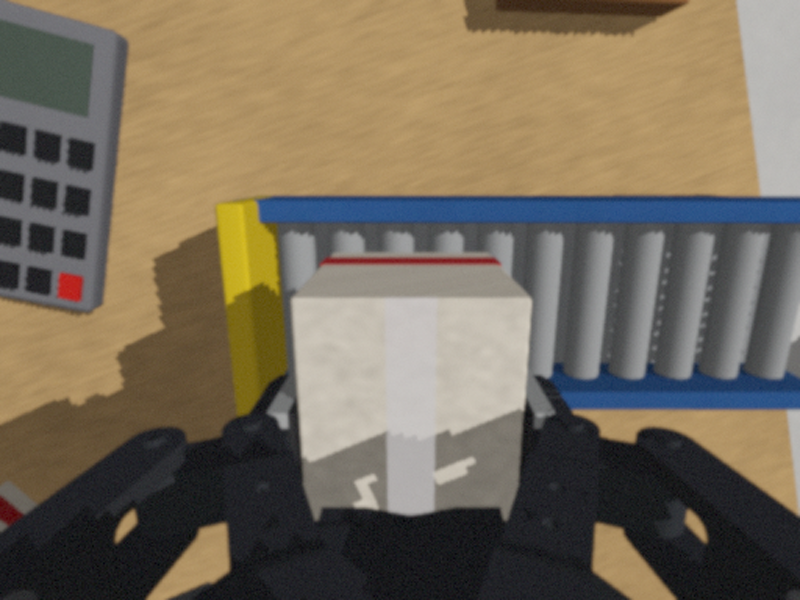

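Over the lane: carton at px (413,390) sits between the rails, yellow stop at px (245,300). It's about 1.7 mm off laterally, so I'll correct that and lower.

step_arm:
  moves:
    - [[-0.05,0.02,-0.4],[0,0,0]]
    - [[0,0,-0.5],[0,0,0]]
    - [[0,0,-0.5],[0,0,0]]
    - [[0,0,-0.3],[0,0,0]]
    - [[0,0,-0.15],[0,0,0]]

```text
time: 32.65
position: [0.436, 0.2582, 0.0925]
tcp_rot: [0.53, 3.073, 0.166]
wrist_force: [0.3, -0.4, -2.9]
grip_width: 0.055
```

step_arm:
  moves:
    - [[0,0,-0.1],[0,0,0]]
    - [[0,0,0],[0,0,0]]
    - [[0,0,-0.03],[0,0,0]]
    - [[0,0,0],[0,0,0]]
    - [[0,0,0],[0,0,0]]

```text
time: 33.07
position: [0.4364, 0.2586, 0.0895]
tcp_rot: [0.53, 3.072, 0.168]
wrist_force: [-0.2, -0.6, -2.7]
grip_width: 0.0555
```

step_arm:
  moves:
    - [[0,0,-0.03],[0,0,0]]
    - [[0,0,0],[0,0,0]]
    - [[0,0,-0.03],[0,0,0]]
    - [[0,0,0],[0,0,0]]
    - [[0,0,0],[0,0,0]]

```text
time: 33.48
position: [0.4364, 0.2587, 0.0879]
tcp_rot: [0.53, 3.072, 0.169]
wrist_force: [-2.6, -2.4, 12.7]
grip_width: 0.0551
```

```bash
python3 -c "
from h import *
snap('side','s19');snap('wrist','w19')"
python3 ln.py w19 .13
```

```text
rail side 1 across pct2,50,98 [0.0422 0.0481 0.0521] fit slope [0.0067 0.0472] s -0.002 0.22
rail side -1 across pct2,50,98 [-0.0498 -0.0422 -0.041 ] fit slope [-0.0128 -0.0406] s 0.149 0.233
yellow s [-0.0112  0.001 ] across [-0.0171  0.0513]
carton? 20685 [264. 253.] s [0.0302 0.0874] across [-0.0193  0.0374] (array([429.5, 261.1]), array([64. , 61.6]), 69.46) z [0.118 0.129]
carton? 230 [180. 262.] s [0.0232 0.028 ] across [0.0062 0.0111] (array([416.4, 228.5]), array([5.1, 5.5]), 61.12) z [0.116 0.131]
```

View pics/s19.png

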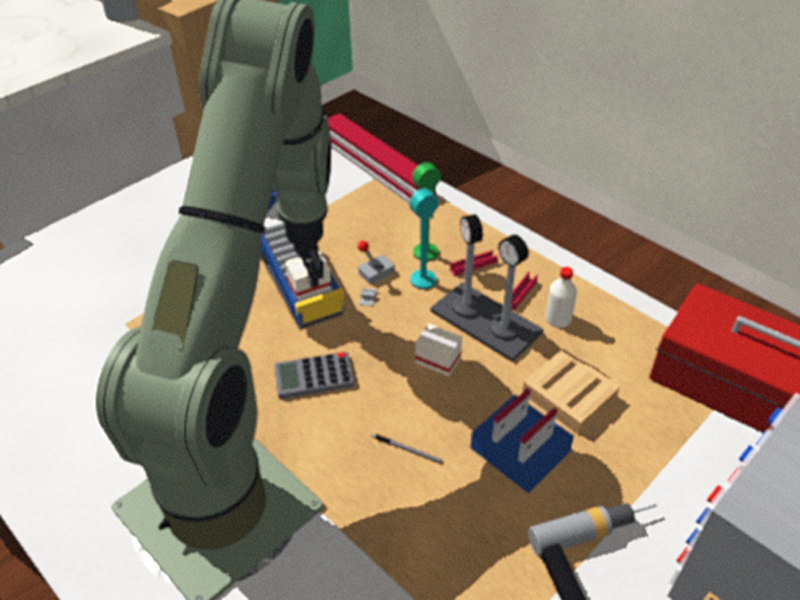

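step_arm:
  moves:
    - [[0,0,0.02],[0,0,0]]
    - [[0,0,0],[0,0,0]]
    - [[0,0,0],[0,0,0]]
    - [[0,0,0],[0,0,0]]
    - [[0,0,0],[0,0,0]]
  fingers: 73

```text
time: 34.0
position: [0.4363, 0.2585, 0.0878]
tcp_rot: [0.53, 3.073, 0.168]
wrist_force: [-0.1, -0.0, 1.1]
grip_width: 0.073
```

step_arm:
  moves:
    - [[0,0,0.3],[0,0,0]]
    - [[0,0,0.5],[0,0,0]]
    - [[0,0,0.8],[0,0,0]]
    - [[0,0,1],[0,0,0]]
    - [[0,0,1],[0,0,0]]

```text
time: 34.42
position: [0.4358, 0.2584, 0.1976]
tcp_rot: [0.53, 3.073, 0.167]
wrist_force: [-0.1, -0.2, 0.0]
grip_width: 0.0732
```

```bash
python3 p.py .5135 -.043 .19 15.9; python3 -c "
from h import *
snap('wrist','w20');snap('top','t20')"
python3 ln.py w20 .123;python3 ct.py t20
```

```text
t=34.4 pos [0.4358 0.2584 0.1976] width 73.2 F [-0.1 -0.2  0. ] 
 rot units [-0.64  0.69 -7.92] 
 shift units [  2.59 -10.05  -0.25]
rail side 1 across pct2,50,98 [0.0425 0.0476 0.0522] fit slope [0.002  0.0473] s 0.001 0.278
rail side -1 across pct2,50,98 [-0.0501 -0.0426 -0.0415] fit slope [ 0.0035 -0.0448] s 0.072 0.278
yellow s [-0.0114  0.0007] across [-0.0369  0.0507]
carton? 7607 [220. 198.] s [0.0103 0.0654] across [-0.0372  0.0373] (array([429.5, 237.4]), array([57.3, 76.2]), 70.37) z [0.113 0.127]
t20 625 [278. 213.] (array([511.6, -43.1]), array([55.9, 76.5]), 15.79) 0.0633
```

View pics/w20.png

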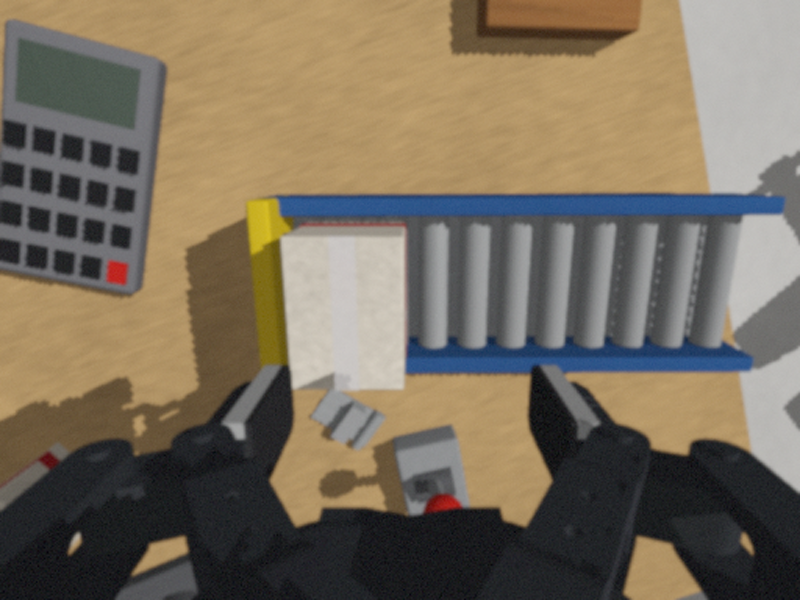

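Carton 1 is rolling down, front edge at s ≈ 10 mm. Next is the second carton at (0.5135, -0.0425).

step_arm:
  moves:
    - [[0.2,-0.9,0.1],[-0.06,0.07,-0.72]]
    - [[0.23,-0.9,0],[-0.06,0.07,-0.72]]
    - [[0.23,-0.9,0],[-0.06,0.07,-0.72]]
    - [[0.24,-0.9,0],[-0.06,0.06,-0.72]]
    - [[0.24,-0.9,0],[-0.06,0.06,-0.72]]
  fingers: 82

```text
time: 34.93
position: [0.4704, 0.1222, 0.1992]
tcp_rot: [1.188, 2.897, 0.092]
wrist_force: [-0.6, 0.8, 0.6]
grip_width: 0.0816
```

step_arm:
  moves:
    - [[0.24,-0.9,0],[-0.06,0.06,-0.72]]
    - [[0.24,-0.9,0],[-0.06,0.06,-0.72]]
    - [[0.24,-0.9,0],[-0.06,0.06,-0.72]]
    - [[0.24,-0.9,0],[-0.06,0.06,-0.72]]
    - [[0.24,-0.9,0],[-0.06,0.06,-0.72]]

```text
time: 35.35
position: [0.5065, -0.0127, 0.1992]
tcp_rot: [1.787, 2.582, 0.015]
wrist_force: [-0.4, -0.2, -0.2]
grip_width: 0.0819
```

```bash
python3 p.py .5135 -.0425 .19 15.8
```

```text
t=35.4 pos [ 0.5065 -0.0127  0.1992] width 81.9 F [-0.4 -0.2 -0.2] 
 rot units [-0.05  0.06 -0.7 ] 
 shift units [ 0.23 -0.99 -0.31]
```

step_arm:
  moves:
    - [[0.1,-0.4,0],[-0.05,0.06,-0.3]]
    - [[0.1,-0.4,-0.1],[0,0,-0.3]]
    - [[0.03,-0.19,-0.2],[0,0,-0.1]]
    - [[0,0,0],[0,0,0]]
    - [[0,0,0],[0,0,0]]

```text
time: 35.77
position: [0.513, -0.0404, 0.1895]
tcp_rot: [-1.886, -2.51, -0.001]
wrist_force: [-0.5, 0.2, -0.2]
grip_width: 0.0818
```

```bash
python3 p.py .5135 -.0425 .0255 15.8;python3 -c "
from h import *
snap('wrist','w21');snap('top','t21')"
python3 ct.py w21 t21; python3 ln.py t21 .12
```

```text
t=35.8 pos [ 0.513  -0.0404  0.1895] width 81.8 F [-0.5  0.2 -0.2] 
 rot units [-0.01 -0.01 -0.05] 
 shift units [ 0.02 -0.07 -5.47]
w21 4962 [262. 185.] (array([513.7, -42.5]), array([56.2, 76.2]), 15.88) 0.0641
t21 96 [266. 215.] (array([503.8,  -9. ]), array([54.7, 16. ]), 3.91) 0.0641
rail side 1 across pct2,50,98 [0.0447 0.0478 0.0525] fit slope [-0.0033  0.0485] s 0.003 0.273
rail side -1 across pct2,50,98 [-0.0491 -0.0448 -0.0404] fit slope [ 0.0012 -0.045 ] s 0.002 0.275
yellow s [-0.0134 -0.0028] across [-0.0482  0.0527]
carton? 727 [172. 252.] s [-0.0047  0.0495] across [-0.0361  0.0392] (array([422.4, 223.2]), array([56.3, 76.6]), 69.79) z [0.116 0.127]
```

View pics/w21.png

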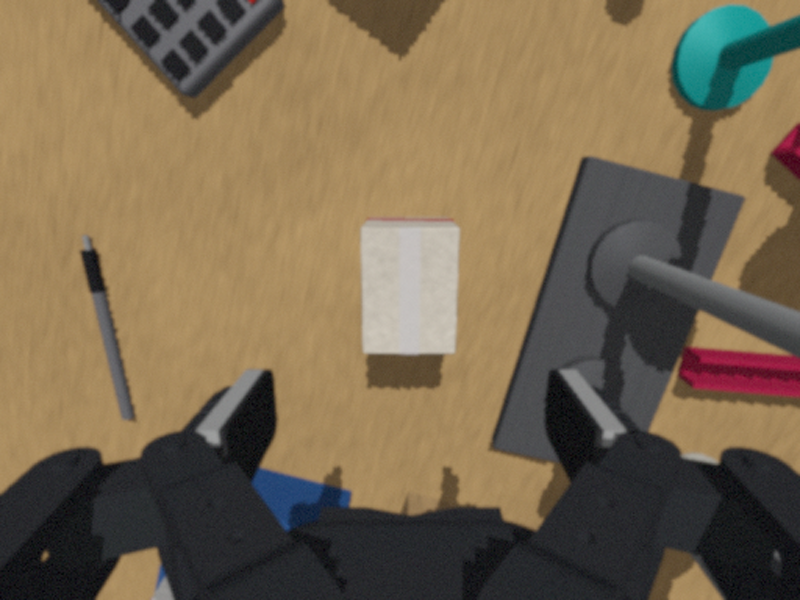

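Carton 2 at px (410,285) is centred between the fingers, and carton 1 is against the stop. Descend.

step_arm:
  moves:
    - [[0.02,-0.07,-0.9],[0,0,-0.05]]
    - [[0,0,-0.9],[0,0,0]]
    - [[0,0,-0.9],[0,0,0]]
    - [[0,0,-0.9],[0,0,0]]
    - [[0,0,-0.7],[0,0,0]]

```text
time: 36.28
position: [0.5136, -0.0423, 0.0593]
tcp_rot: [-1.894, -2.505, -0.001]
wrist_force: [0.3, -0.2, 0.1]
grip_width: 0.0819
```

step_arm:
  moves:
    - [[0,0,-0.5],[0,0,0]]
    - [[0,0,-0.45],[0,0,0]]
    - [[0,0,-0.2],[0,0,0]]
    - [[0,0,0],[0,0,0]]
    - [[0,0,0],[0,0,0]]

```text
time: 36.7
position: [0.5141, -0.0429, 0.0268]
tcp_rot: [-1.896, -2.505, -0.001]
wrist_force: [-0.4, 0.3, 0.8]
grip_width: 0.0822
```

step_arm:
  moves:
    - [[0,0,0],[0,0,0]]
    - [[0,0,0],[0,0,0]]
    - [[0,0,0],[0,0,0]]
    - [[0,0,0],[0,0,0]]
    - [[0,0,0],[0,0,0]]
  fingers: 50
  newtons: 40

```text
time: 37.12
position: [0.5142, -0.0432, 0.0272]
tcp_rot: [1.897, 2.504, 0.002]
wrist_force: [-1.0, -0.1, 10.0]
grip_width: 0.0558
```

step_arm:
  moves:
    - [[0,0,0.3],[0,0,0]]
    - [[0,0,0.7],[0,0,0]]
    - [[0,0,0.9],[0,0,0]]
    - [[0,0,1],[0,0,0]]
    - [[0,0,1],[0,0,0]]
  newtons: 60

```text
time: 37.53
position: [0.5135, -0.0432, 0.1453]
tcp_rot: [-1.897, -2.504, -0.001]
wrist_force: [-0.3, 0.4, -3.4]
grip_width: 0.055
```

```bash
python3 p.py .4575 .317 .18 70.6 .1037 -.0366 0
```

```text
t=37.5 pos [ 0.5135 -0.0432  0.1453] width 55.0 F [-0.3  0.4 -3.4] 
 rot units [ 0.65 -0.7   7.98] 
 shift units [-1.87 12.01  1.16]
```

step_arm:
  moves:
    - [[-0.1,0.4,0.5],[0.02,-0.02,0.3]]
    - [[-0.12,0.7,0.5],[0.03,-0.03,0.5]]
    - [[-0.14,0.85,0.16],[0.05,-0.05,0.55]]
    - [[-0.14,0.85,0],[0.05,-0.05,0.55]]
    - [[-0.14,0.85,0],[0.05,-0.05,0.55]]

```text
time: 37.95
position: [0.4944, 0.0673, 0.1793]
tcp_rot: [1.503, 2.752, 0.055]
wrist_force: [0.0, 0.6, -4.0]
grip_width: 0.0556
```

step_arm:
  moves:
    - [[-0.14,0.85,0],[0.05,-0.06,0.55]]
    - [[-0.14,0.85,0],[0.05,-0.06,0.55]]
    - [[-0.14,0.85,0],[0.05,-0.06,0.55]]
    - [[-0.14,0.85,0],[0.05,-0.06,0.55]]
    - [[-0.14,0.85,0],[0.05,-0.06,0.55]]

```text
time: 38.37
position: [0.4732, 0.1948, 0.1789]
tcp_rot: [1.025, 2.95, 0.122]
wrist_force: [0.8, 0.3, -4.1]
grip_width: 0.0554
```

step_arm:
  moves:
    - [[-0.13,0.9,0],[0.05,-0.05,0.6]]
    - [[-0.13,0.9,0],[0.05,-0.05,0.6]]
    - [[-0.13,0.9,0],[0.05,-0.05,0.6]]
    - [[-0.13,0.8,0],[0.05,-0.05,0.5]]
    - [[0,0.5,0],[0.05,-0.05,0.3]]

```text
time: 38.78
position: [0.457, 0.3161, 0.1789]
tcp_rot: [0.548, 3.065, 0.184]
wrist_force: [-0.1, 0.2, -3.5]
grip_width: 0.055
```

```bash
python3 p.py .457 .3166 .15 70.6 .1037 -.0366 0
```

```text
t=38.8 pos [0.457  0.3161 0.1789] width 55.0 F [-0.1  0.2 -3.5] 
 rot units [-0.08  0.04  0.13] 
 shift units [ 0.    0.02 -0.96]
```

step_arm:
  moves:
    - [[0,0,-0.2],[-0.08,0.04,0.13]]
    - [[0,0,-0.4],[0,0,0]]
    - [[0,0,-0.3],[0,0,0]]
    - [[0,0,0],[0,0,0]]
    - [[0,0,0],[0,0,0]]

```text
time: 39.2
position: [0.4582, 0.313, 0.1511]
tcp_rot: [0.535, 3.072, 0.165]
wrist_force: [0.3, -0.4, -3.4]
grip_width: 0.0554
```

```bash
python3 p.py .457 .3166 .0945 70.6 .1037 -.0366 0;python3 -c "
from h import *
snap('wrist','w22')"
python3 ln.py w22 .19
```

```text
t=39.2 pos [0.4582 0.313  0.1511] width 55.4 F [ 0.3 -0.4 -3.4] 
 rot units [ 0.02 -0.01  0.05] 
 shift units [-0.04  0.12 -1.89]
rail side 1 across pct2,50,98 [0.0422 0.0475 0.052 ] fit slope [0.0025 0.0471] s 0.002 0.279
rail side -1 across pct2,50,98 [-0.0499 -0.0424 -0.0415] fit slope [-0.0053 -0.0426] s 0.199 0.278
yellow s [-0.0112  0.0015] across [0.0354 0.0515]
carton? 21005 [264. 252.] s [0.0889 0.1463] across [-0.0226  0.0354] (array([451.6, 315.3]), array([64.3, 62.9]), 70.87) z [0.179 0.191]
carton? 237 [180. 261.] s [0.0819 0.0866] across [0.0037 0.0085] (array([438.3, 284.1]), array([5.6, 4.7]), 18.09) z [0.177 0.192]
```

View pics/w22.png

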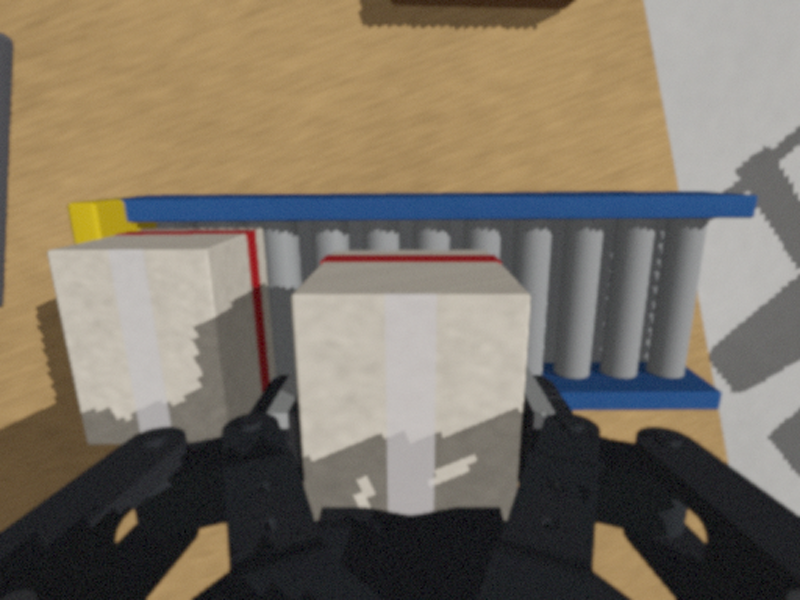

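step_arm:
  moves:
    - [[-0.06,0.13,-0.4],[0,0,0.03]]
    - [[0,0,-0.5],[0,0,0]]
    - [[0,0,-0.4],[0,0,0]]
    - [[0,0,-0.3],[0,0,0]]
    - [[0,0,-0.15],[0,0,0]]

```text
time: 39.67
position: [0.4564, 0.3174, 0.0981]
tcp_rot: [0.529, 3.074, 0.166]
wrist_force: [0.0, 0.4, -4.0]
grip_width: 0.0553
```

step_arm:
  moves:
    - [[0,0,-0.06],[0,0,0]]
    - [[0,0,0],[0,0,0]]
    - [[0,0,-0.03],[0,0,0]]
    - [[0,0,0],[0,0,0]]
    - [[0,0,0],[0,0,0]]

```text
time: 40.08
position: [0.4565, 0.3177, 0.0964]
tcp_rot: [0.528, 3.073, 0.167]
wrist_force: [-0.3, 0.8, -3.9]
grip_width: 0.0553
```

```bash
python3 p.py .457 .3166 .0945 70.6 .1037 -.0366 0;python3 -c "
from h import *
snap('wrist','w23')"
python3 ln.py w23 .135
```

```text
t=40.1 pos [0.4565 0.3177 0.0964] width 55.3 F [-0.3  0.8 -3.9] 
 rot units [0.01 0.   0.02] 
 shift units [ 0.02 -0.04 -0.06]
rail side 1 across pct2,50,98 [0.0422 0.0481 0.0521] fit slope [0.0054 0.0471] s 0.002 0.275
rail side -1 across pct2,50,98 [-0.05   -0.0422 -0.0411] fit slope [-0.0359 -0.0339] s 0.21 0.279
yellow s [-0.0004  0.0018] across [0.0371 0.0506]
carton? 21124 [264. 252.] s [0.0926 0.1503] across [-0.0194  0.0386] (array([449.8, 320. ]), array([64.6, 62.5]), 70.66) z [0.123 0.136]
carton? 9690 [ 43. 247.] s [0.0179 0.0526] across [-0.0163  0.0371] (array([420.6, 237. ]), array([36.7, 61.8]), 66.2) z [0.121 0.125]
carton? 237 [180. 262.] s [0.0856 0.0903] across [0.0067 0.0118] (array([437. , 287.8]), array([5.2, 5.4]), 82.51) z [0.124 0.139]
```

Aligned (edge at +38.6 mm, rail at 42.2 mm). Two or three millimetres to go.

step_arm:
  moves:
    - [[0,0,-0.03],[0,0,0]]
    - [[0,0,0],[0,0,0]]
    - [[0,0,-0.03],[0,0,0]]
    - [[0,0,0],[0,0,0]]
    - [[0,0,0],[0,0,0]]

```text
time: 40.55
position: [0.4568, 0.3183, 0.0956]
tcp_rot: [0.528, 3.072, 0.17]
wrist_force: [-4.1, -2.9, 25.6]
grip_width: 0.0552
```

step_arm:
  moves:
    - [[0,0,0.03],[0,0,0]]
    - [[0,0,0],[0,0,0]]
    - [[0,0,0],[0,0,0]]
    - [[0,0,0],[0,0,0]]
    - [[0,0,0],[0,0,0]]

```text
time: 40.97
position: [0.4566, 0.3178, 0.0957]
tcp_rot: [0.528, 3.073, 0.168]
wrist_force: [-2.6, -2.0, 12.5]
grip_width: 0.0552
```

step_arm:
  moves:
    - [[0,0,0],[0,0,0]]
    - [[0,0,0],[0,0,0]]
    - [[0,0,0],[0,0,0]]
    - [[0,0,0],[0,0,0]]
    - [[0,0,0],[0,0,0]]
  fingers: 73

```text
time: 41.38
position: [0.4563, 0.3176, 0.095]
tcp_rot: [0.528, 3.073, 0.166]
wrist_force: [0.0, -0.6, 0.4]
grip_width: 0.0729
```

step_arm:
  moves:
    - [[0,0,0.3],[0,0,0]]
    - [[0,0,0.5],[0,0,0]]
    - [[0,0,0.8],[0,0,0]]
    - [[0,0,1],[0,0,0]]
    - [[0,0,1],[0,0,0]]

```text
time: 41.8
position: [0.456, 0.3175, 0.2049]
tcp_rot: [0.528, 3.074, 0.166]
wrist_force: [1.4, 0.6, -0.5]
grip_width: 0.0729
```

```bash
python3 - <<'E'
from h import *
for n in ('top0','w4','t16','side0','w1'):
    d=pickle.load(open(n+'.pkl','rb'));W=cloud(d);H=hsv(d)
    dom=(abs(W[...,0]-.575)<.06)&(abs(W[...,1]-.235)<.06)
    r=((H[...,0]<8)|(H[...,0]>170))&(H[...,1]>130)&dom
    g=(H[...,1]<70)&dom&(abs(W[...,2]-.025)<.004)
    if r.sum()>8: print(n,'ball',np.median(W[r],0).round(4),W[r][:,2].max().round(4),rect(W[r][:,:2]))
    if g.sum()>8: print(n,'base',g.sum(),rect(W[g][:,:2]))
E
python3 p.py .575 .235 .18
```

```text
top0 ball [0.5748 0.2396 0.1045] 0.1107 (array([573.5, 243. ]), array([21. , 29.4]), 30.17)
top0 base 237 (array([604.8, 236.1]), array([47.6, 66.2]), 80.34)
w4 ball [0.5757 0.2407 0.1054] 0.1103 (array([579.5, 238.3]), array([22.8, 31.4]), 43.35)
w4 base 1286 (array([605.7, 237.6]), array([50.3, 65.2]), 81.24)
t16 ball [0.5748 0.2393 0.105 ] 0.1107 (array([575.4, 245.6]), array([20. , 32.1]), 0.37)
t16 base 236 (array([604.6, 235.7]), array([47.4, 65.8]), 80.83)
side0 ball [0.5722 0.2353 0.1015] 0.1083 (array([573.6, 238.1]), array([22.2, 22. ]), 14.03)
side0 base 110 (array([602.9, 233.5]), array([51.1, 68.9]), 82.73)
w1 ball [0.5767 0.2305 0.0997] 0.103 (array([577. , 230.7]), array([ 2.4, 15.5]), 84.61)
w1 base 1259 (array([604.4, 231.2]), array([41.1, 65.1]), 84.17)
t=41.8 pos [0.456  0.3175 0.2049] width 72.9 F [ 1.4  0.6 -0.5]  
 shift units [ 3.97 -2.75 -0.83]
```

```bash
python3 -c "
from h import *
snap('wrist','w24');snap('top','t24')"
python3 ln.py w24 .128; python3 ln.py t24 .128
```

```text
rail side 1 across pct2,50,98 [0.0423 0.0474 0.052 ] fit slope [0.0015 0.0472] s 0.003 0.278
rail side -1 across pct2,50,98 [-0.0503 -0.0426 -0.0416] fit slope [ 0.003  -0.0448] s 0.055 0.278
yellow s [-0.011   0.0226] across [0.0085 0.0516]
carton? 7652 [225. 197.] s [0.0758 0.1306] across [-0.0365  0.0384] (array([450.5, 299.7]), array([57.5, 76.5]), 70.62) z [0.12  0.134]
carton? 7832 [120. 199.] s [-0.0024  0.0532] across [-0.0374  0.0372] (array([425.5, 224.8]), array([57.8, 76.8]), 70.58) z [0.115 0.125]
rail side 1 across pct2,50,98 [0.0456 0.0488 0.0525] fit slope [-0.0133  0.0493] s 0.002 0.064
rail side -1 across pct2,50,98 [-0.0489 -0.0448 -0.0407] fit slope [-0.0038 -0.0444] s 0.002 0.193
yellow s [-0.0141 -0.0028] across [-0.0482  0.0527]
carton? 325 [147. 235.] s [0.0687 0.1238] across [-0.0355  0.0182] (array([455.3, 290.2]), array([56.2, 56.8]), 69.86) z [0.12  0.134]
carton? 726 [172. 252.] s [-0.0047  0.0498] across [-0.0359  0.039 ] (array([422.2, 223.3]), array([56.1, 76.6]), 70.25) z [0.116 0.127]
```

View pics/w24.png

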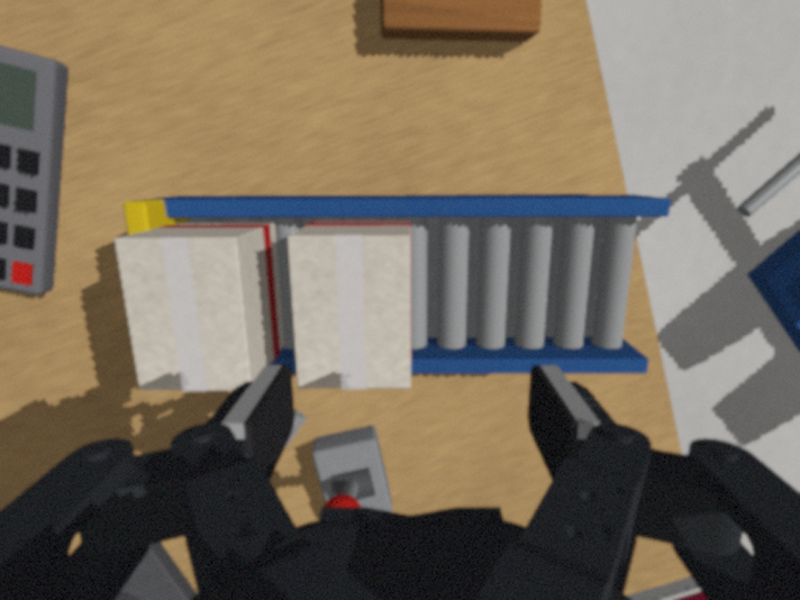

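Carton 2 is rolling to carton 1 (px 350,305 and 190,305). While it settles I'll move over by the lever.

```bash
python3 p.py .52 .252 .2 80.3
```

```text
t=41.9 pos [0.4576 0.3186 0.2078] width 73.1 F [ 0.7  0.5 -0.7] 
 rot units [-0.91  0.27  1.42] 
 shift units [ 2.08 -2.22 -0.26]
```

step_arm:
  moves:
    - [[0.4,-0.44,0],[-0.18,0.05,0.28]]
    - [[0.4,-0.44,0],[-0.18,0.05,0.28]]
    - [[0.4,-0.44,0],[-0.18,0.05,0.28]]
    - [[0.4,-0.44,0],[-0.18,0.06,0.29]]
    - [[0.45,-0.44,0],[-0.18,0.06,0.29]]
  fingers: 0

```text
time: 42.32
position: [0.5182, 0.2509, 0.2035]
tcp_rot: [-0.263, -3.126, 0.008]
wrist_force: [-0.1, 0.1, 0.2]
grip_width: 0.0116
```

step_arm:
  moves:
    - [[0,0,0],[0,0,0]]
    - [[0,0,0],[0,0,0]]
    - [[0,0,0],[0,0,0]]
    - [[0,0,0],[0,0,0]]
    - [[0,0,0],[0,0,0]]

```text
time: 42.73
position: [0.5174, 0.2521, 0.2032]
tcp_rot: [-0.265, -3.126, 0.005]
wrist_force: [0.7, 0.4, -0.3]
grip_width: 0.0
```

```bash
python3 p.py .525 .252 .2 80.3; python3 - <<'E'
from h import *
snap('top','t25');snap('side','s25')
d=snap('wrist','w25');W=cloud(d);H=hsv(d)
dom=(abs(W[...,0]-.6)<.08)&(abs(W[...,1]-.235)<.06)
r=((H[...,0]<8)|(H[...,0]>170))&(H[...,1]>130)&dom
g=(H[...,1]<70)&dom&(abs(W[...,2]-.025)<.004)
P=W[r]; A=np.c_[2*P,np.ones(len(P))];x=np.linalg.lstsq(A,(P**2).sum(1),rcond=None)[0];print('ball',len(P),P.mean(0),'sphere',x[:3],np.sqrt(x[3]+x[:3]@x[:3]))
print('base',rect(W[g][:,:2]))
E
python3 ln.py t25 .128; python3 ct.py t25
```

```text
t=42.7 pos [0.5174 0.2521 0.2032] width 0.0 F [ 0.7  0.4 -0.3] 
 rot units [ 0.03 -0.04  0.  ] 
 shift units [ 0.25 -0.   -0.11]
ball 0 [nan nan nan] sphere [0. 0. 0.] 0.0
base (array([581.5, 240.9]), array([49.2, 16.3]), 79.91)
rail side 1 across pct2,50,98 [0.0447 0.0481 0.0524] fit slope [-0.0358  0.0572] s 0.217 0.274
rail side -1 across pct2,50,98 [-0.0479 -0.0454 -0.0416] fit slope [-0.2088 -0.044 ] s 0.002 0.01
yellow s [-0.0125 -0.0035] across [-0.0494 -0.0263]<stdin>:7: RuntimeWarning: Mean of empty slice.
  ret = um.true_divide(
```

View pics/w25.png

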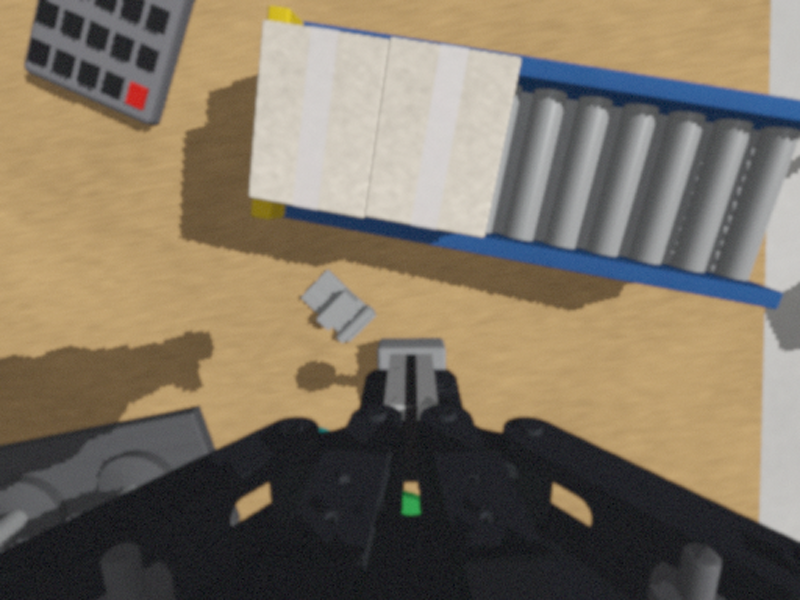

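View pics/s25.png

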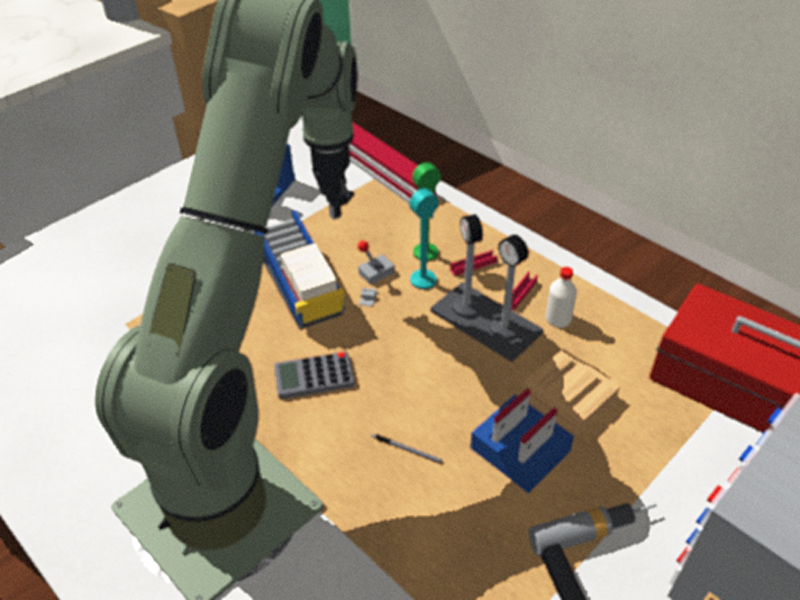

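View pics/t25.png

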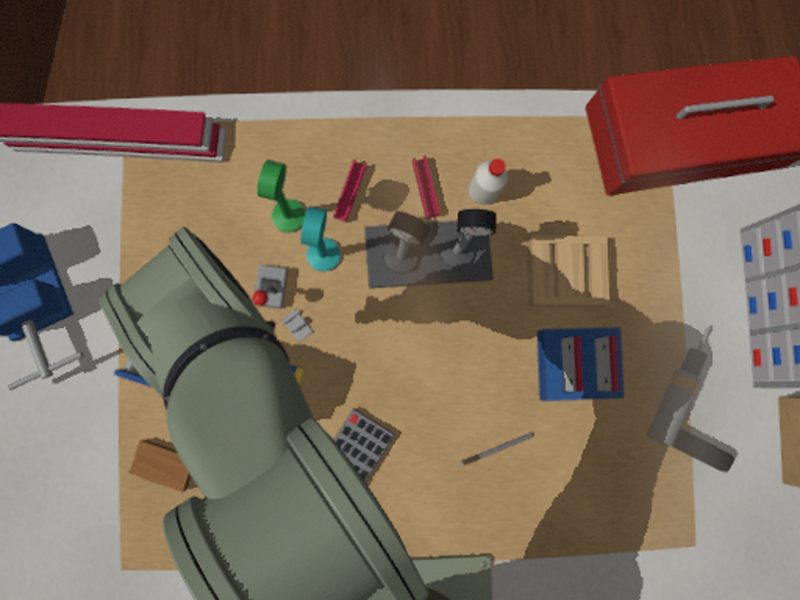

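Both cartons are queued against the stop (px 320,115 and 445,130 in the wrist view), the stands are upright and the panels are in the rack. Before throwing the lever I'll check clearance to the turquoise stand.

```bash
python3 - <<'E'
from h import *
for n in ('top0','side0','t25'):
    d=pickle.load(open(n+'.pkl','rb'));W=cloud(d);H=hsv(d)
    for nm,a,b in (('teal',82,98),('green',55,78)):
        m=(H[...,0]>a)&(H[...,0]<b)&(H[...,1]>100)&(W[...,2]>.18)&(W[...,0]>.5)&(W[...,0]<.85)
        if m.sum()>10:print(n,nm,m.sum(),rect(W[m][:,:2]),W[m].min(0).round(3),W[m].max(0).round(3))
    dom=(abs(W[...,0]-.58)<.04)&(abs(W[...,1]-.24)<.05)
    r=((H[...,0]<8)|(H[...,0]>170))&(H[...,1]>130)&dom&(W[...,2]>.08)
    if r.sum()>10: P=W[r];print(n,'ball',P.min(0).round(3),P.max(0).round(3))
    d2=d
    print(proj(d,[[.5665,.243,.092]])*800/512)
E
```

```text
top0 teal 322 (array([660.4, 143.4]), array([26. , 54.7]), 76.59) [0.631 0.125 0.193] [0.687 0.159 0.246]
top0 green 341 (array([730.8, 203.9]), array([27.1, 50.3]), 71.63) [0.705 0.185 0.191] [0.756 0.222 0.247]
top0 ball [0.565 0.23  0.097] [0.585 0.251 0.111]
[[258.59551113 303.17592273]]
side0 teal 246 (array([627.5, 121.6]), array([242.9,  52.8]), 31.76) [0.538 0.035 0.184] [0.727 0.199 0.245]
side0 green 212 (array([636.6, 136.5]), array([270.2,  52. ]), 33.44) [0.534 0.042 0.186] [0.758 0.221 0.243]
side0 ball [0.563 0.226 0.091] [0.585 0.251 0.108]
[[358.5942322  248.49138797]]
t25 teal 321 (array([660.3, 143.5]), array([26. , 54.9]), 76.06) [0.631 0.125 0.195] [0.687 0.16  0.245]
t25 green 337 (array([730.9, 203.8]), array([26.7, 50.1]), 72.39) [0.704 0.184 0.194] [0.756 0.223 0.246]
t25 ball [0.565 0.23  0.097] [0.586 0.251 0.112]
[[258.59551113 303.17592273]]
```

Clearance is fine: the turquoise head reaches y = 0.160 and the gripper runs at y ≈ 0.235. I'll lower behind the ball.

step_arm:
  moves:
    - [[0.3,-0.05,-0.6],[0.03,-0.04,0]]
    - [[0.15,-0.04,-0.9],[0,0,0]]
    - [[0,0,-0.9],[0,0,0]]
    - [[0,0,-0.9],[0,0,0]]
    - [[0,0,-0.7],[0,0,0]]

```text
time: 43.3
position: [0.5308, 0.2488, 0.0812]
tcp_rot: [-0.266, -3.13, 0.0]
wrist_force: [-0.1, 0.3, -1.1]
grip_width: -0.0002
```

step_arm:
  moves:
    - [[0.3,-0.05,0],[0,0,0]]
    - [[0.3,-0.05,0],[0,0,0]]
    - [[0.3,-0.05,0],[0,0,0]]
    - [[0.3,-0.05,0],[0,0,0]]
    - [[0.3,-0.05,0],[0,0,0]]

```text
time: 43.72
position: [0.5765, 0.2416, 0.0831]
tcp_rot: [0.266, 3.13, 0.001]
wrist_force: [-2.0, 0.1, 1.0]
grip_width: 0.0002
```

step_arm:
  moves:
    - [[0.3,-0.05,0],[0,0,0]]
    - [[0.3,-0.05,0],[0,0,0]]
    - [[0.3,-0.05,0],[0,0,0]]
    - [[0.2,-0.03,0],[0,0,0]]
    - [[0.2,-0.03,0],[0,0,0]]

```text
time: 44.13
position: [0.6155, 0.2351, 0.0829]
tcp_rot: [-0.267, -3.13, -0.0]
wrist_force: [-2.6, -0.4, -0.4]
grip_width: -0.0
```

```bash
python3 p.py .63 .235 .083; python3 - <<'E'
from h import *
snap('side','s26');snap('top','t26')
a=cv2.imread('pics/s26.png')[180:330,280:480];b=cv2.imread('pics/t26.png')[220:370,200:400]
cv2.imwrite('pics/lv26.png',cv2.resize(np.hstack([a,b]),(800,300)))
E
```

```text
t=44.1 pos [0.6155 0.2351 0.0829] width -0.0 F [-2.6 -0.4 -0.4]  
 shift units [ 0.48 -0.    0.  ]
```

View pics/lv26.png

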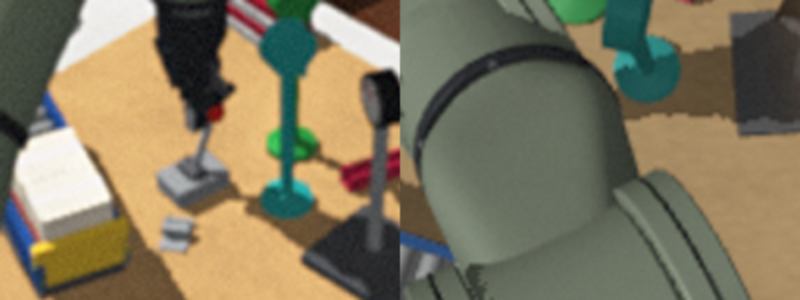

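Lever is leaning towards +x, red ball at (215,112) in the crop. I'll push on gently until the end stop shows in the force.

step_arm:
  moves:
    - [[0.1,-0.02,0],[0,0,0]]
    - [[0.1,-0.02,0],[0,0,0]]
    - [[0.1,-0.02,0],[0,0,0]]
    - [[0,0,0],[0,0,0]]
    - [[0,0,0],[0,0,0]]

```text
time: 44.65
position: [0.6226, 0.2339, 0.0829]
tcp_rot: [-0.265, -3.127, 0.0]
wrist_force: [-13.8, 2.1, 6.1]
grip_width: 0.0001
```

step_arm:
  moves:
    - [[0.07,-0.01,0],[0,0,0]]
    - [[0.07,-0.01,0],[0,0,0]]
    - [[0,0,0],[0,0,0]]
    - [[0,0,0],[0,0,0]]
    - [[0,0,0],[0,0,0]]

```text
time: 45.07
position: [0.6233, 0.234, 0.0826]
tcp_rot: [-0.262, -3.12, 0.002]
wrist_force: [-40.2, -0.5, 19.3]
grip_width: 0.0
```

End stop reached. Back off, rise, and check.

step_arm:
  moves:
    - [[-0.4,0.06,0],[0,0,0]]
    - [[-0.6,0.1,0],[0,0,0]]
    - [[-0.8,0.12,0],[0,0,0]]
    - [[-0.6,0.1,0.4],[0,0,0]]
    - [[-0.4,0.05,0.9],[0,0,0]]

```text
time: 45.48
position: [0.5418, 0.2456, 0.1203]
tcp_rot: [-0.264, -3.127, 0.003]
wrist_force: [0.5, -0.1, 1.2]
grip_width: 0.0001
```

step_arm:
  moves:
    - [[-0.3,-0.5,1],[0,0,0]]
    - [[-0.3,-0.8,1],[0,0,0]]
    - [[-0.3,-1,1],[0,0,0]]
    - [[-0.3,-1,1],[0,0,0]]
    - [[-0.3,-1,0.5],[0,0,0]]

```text
time: 45.9
position: [0.5004, 0.1182, 0.2577]
tcp_rot: [0.265, 3.126, 0.002]
wrist_force: [1.6, -0.6, 1.0]
grip_width: -0.0
```

step_arm:
  moves:
    - [[-0.3,-1,0],[0,0,0]]
    - [[-0.3,-1,0],[0,0,0]]
    - [[-0.3,-0.8,0],[0,0,0]]
    - [[-0.2,-0.5,0],[0,0,0]]
    - [[0,0,0],[0,0,0]]

```text
time: 46.32
position: [0.4666, 0.0168, 0.2551]
tcp_rot: [0.273, 3.129, -0.002]
wrist_force: [-0.1, -0.1, 0.1]
grip_width: -0.0
```

```bash
python3 - <<'E'
from h import *
snap('side','s27');d=snap('top','t27');snap('wrist','w27')
for n in ('t27','s27'):
    d=pickle.load(open(n+'.pkl','rb'));W=cloud(d);H=hsv(d)
    r=((H[...,0]<8)|(H[...,0]>170))&(H[...,1]>130)&(abs(W[...,0]-.61)<.07)&(abs(W[...,1]-.235)<.05)&(W[...,2]>.06)
    P=W[r];print(n,'ball',len(P),np.median(P,0).round(4),P.min(0).round(3),P.max(0).round(3))
    for x,y in ((.661,-.093),(.656,.007)):
        m=(abs(W[...,0]-x)<.05)&(abs(W[...,1]-y)<.04)&(W[...,2]>.225)&(W[...,2]<.27)
        f=(abs(W[...,0]-x)<.05)&(abs(W[...,1]-y)<.04)&(W[...,2]>.024)&(W[...,2]<.034)
        print('  head',rect(W[m][:,:2]),W[m][:,2].max().round(3),'foot',rect(W[f][:,:2]))
    m=(W[...,2]>.009)&(W[...,2]<.021)&(abs(W[...,0]-.66)<.08)&(abs(W[...,1]+.043)<.13)
    print('  plate',rect(W[m][:,:2]))
E
python3 ln.py t27 .128; python3 p.py .5 .1 .2
```

```text
t27 ball 67 [0.6412 0.2291 0.1008] [0.631 0.218 0.094] [0.653 0.241 0.108]
  head (array([658.9, -92.4]), array([56. , 28.4]), 82.88) 0.261 foot (array([657.4, -90.9]), array([56. , 53.2]), 43.36)
  head (array([651.5,   6.3]), array([55.4, 27. ]), 63.8) 0.26 foot (array([652.4,   7.7]), array([56.6, 54.4]), 69.51)
  plate (array([672.1, -42.4]), array([134.9, 220.8]), 2.76)
rail side 1 across pct2,50,98 [0.0447 0.0483 0.0526] fit slope [-0.0068  0.0494] s 0.003 0.274
rail side -1 across pct2,50,98 [-0.0491 -0.0447 -0.0404] fit slope [-0.0005 -0.0446] s 0.002 0.275
yellow s [-0.0139 -0.0029] across [-0.0482  0.0528]
carton? 1480 [161. 248.] s [-0.0038  0.1055] across [-0.0355  0.04  ] (array([431.3, 250.4]), array([113.3,  77.8]), 71.45) z [0.116 0.132]
t=46.5 pos [0.4676 0.0206 0.2549] width -0.5 F [ 0.7  1.4 -0.2]  
 shift units [ 1.08  2.65 -1.83]
  return _methods._mean(a, axis=axis, dtype=dtype,
  ret = um.true_divide(
Traceback (most recent call last):
ValueError: zero-size array to reduction operation minimum which has no identity
```

View pics/s27.png

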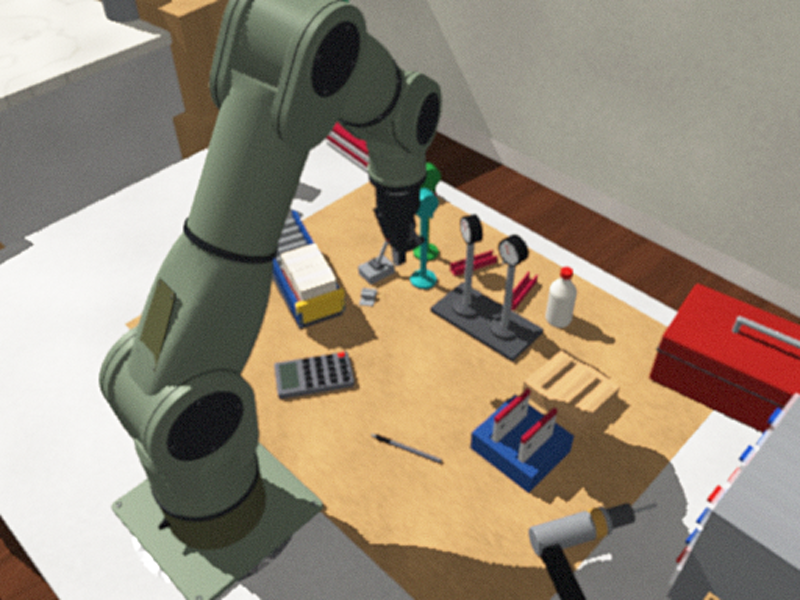

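View pics/t27.png

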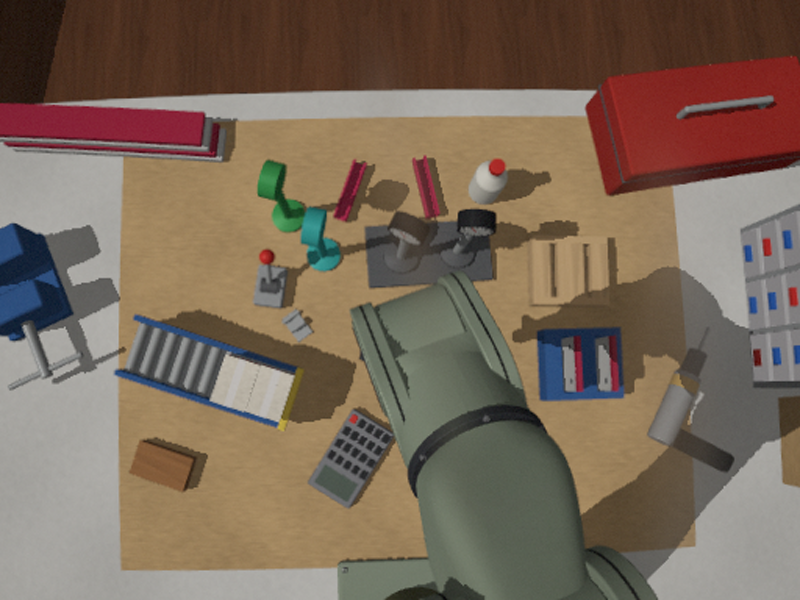

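```bash
python3 - <<'E'
from h import *
from scipy.optimize import least_squares
def cen(n):
    d=pickle.load(open(n+'.pkl','rb'));W=cloud(d);H=hsv(d)
    r=((H[...,0]<8)|(H[...,0]>170))&(H[...,1]>110)&(abs(W[...,0]-.61)<.08)&(abs(W[...,1]-.235)<.05)&(W[...,2]>.06)
    v,u=np.where(r);c,rad=cv2.minEnclosingCircle(np.c_[u,v].astype(np.float32));return d,np.array([u.mean(),v.mean()]),c,rad
d,c0,e0,_=cen('t16');d2,c1,e1,_=cen('t27');print(c0,e0,c1,e1)
ax=np.array([np.cos(np.radians(-9.5)),np.sin(np.radians(-9.5)),0])
def ball(p,th): return np.array([p[0],p[1],.022])+.08*(np.sin(th)*ax+np.cos(th)*np.array([0,0,1]))
for a in (27,29,31):
    f=lambda x: np.r_[proj(d,ball(x[:2],-np.radians(a)))[0]-e0, proj(d,ball(x[:2],x[2]))[0]-e1]
    s=least_squares(f,[.607,.237,.5]);print(a,s.x[:2],np.degrees(s.x[2]),s.fun.round(2))
E
```

```text
[166. 190.] (166.0, 190.0) [170.2238806  164.05970149] (170.40565490722656, 164.08489990234375)
27 [0.61226549 0.23492081] 22.557758041080124 [ 0.21  0.05 -0.21 -0.05]
29 [0.6148186  0.23451414] 20.44137510929836 [ 0.29  0.07 -0.29 -0.07]
31 [0.61734022 0.23413168] 18.394127834814554 [ 0.37  0.08 -0.37 -0.08]
```

View pics/w27.png

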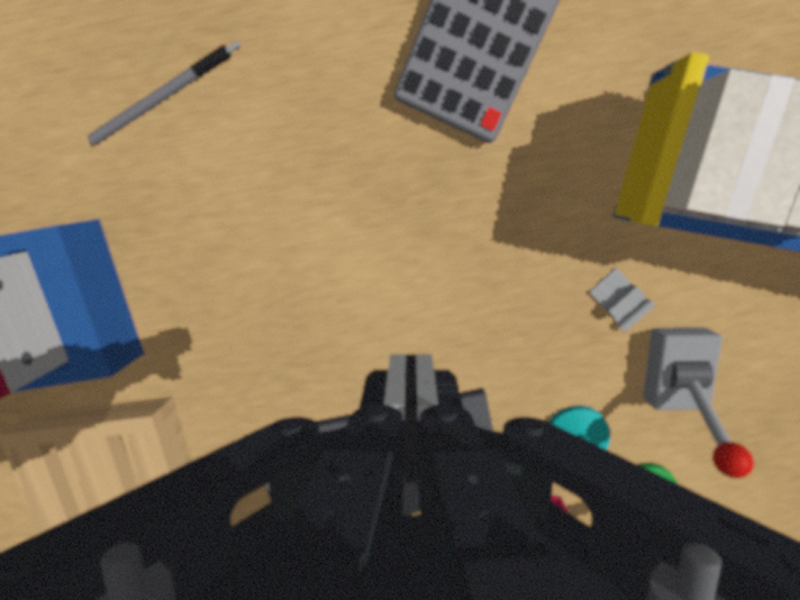

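```bash
python3 - <<'E'
from h import *
ax=np.array([np.cos(np.radians(-9.5)),np.sin(np.radians(-9.5))])
for n in ('w27','w4','t27','t16','top0'):
    d=pickle.load(open(n+'.pkl','rb'));W=cloud(d);H=hsv(d)
    dom=(abs(W[...,0]-.61)<.09)&(abs(W[...,1]-.235)<.05)
    r=((H[...,0]<8)|(H[...,0]>170))&(H[...,1]>110)&dom&(W[...,2]>.06)
    v,u=np.where(r)
    if len(u)<5: print(n,'no ball');continue
    # ball centre: ray through blob centre, depth = min depth + ~radius
    (cu,cv_),rad=cv2.minEnclosingCircle(np.c_[u,v].astype(np.float32))
    nn=cv2.undistortPoints(np.array([[[cu,cv_]]]),d['camera_matrix'],np.array([d['k1'],0,0,0,0.])).ravel()
    ray=np.r_[nn,1]; 
    rr=np.hypot(u-cu,v-cv_)<rad*.4
    zc=np.median(d['z_map'][v[rr],u[rr]]); L=np.linalg.norm(ray)
    P=ray*zc; P=P+ray/L*.0125
    B=d['T'][:3,:3]@P+d['T'][:3,3]
    g=dom&(H[...,1]<80)&(abs(W[...,2]-.025)<.005)
    g=cv2.morphologyEx(g.astype(np.uint8),cv2.MORPH_OPEN,np.ones((2,2)))>0
    Q=(W[g][:,:2]-B[:2])
    s=(W[g][:,:2]-[.605,.2365])@ax; t=(W[g][:,:2]-[.605,.2365])@[-ax[1],ax[0]]
    print(n,'ball',B.round(4),'r px',round(rad,1),'along',((B[:2]-[.605,.2365])@ax).round(4),'across',((B[:2]-[.605,.2365])@[-ax[1],ax[0]]).round(4),'base along',np.percentile(s,[.5,99.5]).round(4),'across',np.percentile(t,[.5,99.5]).round(4))
E
```

```text
w27 ball [0.6458 0.2324 0.0921] r px 12.9 along 0.0409 across 0.0027 base along [nan nan] across [nan nan]
w4 ball [0.5794 0.2416 0.096 ] r px 13.2 along -0.0261 across 0.0008 base along [nan nan] across [nan nan]
t27 ball [0.6431 0.2299 0.0923] r px 4.6 along 0.0387 across -0.0003 base along [-0.0334  0.031 ] across [-0.0247  0.0198]
t16 ball [0.5763 0.241  0.0958] r px 4.5 along -0.0291 across -0.0003 base along [nan nan] across [nan nan]
top0 ball [0.5763 0.2411 0.0955] r px 4.5 along -0.0291 across -0.0002 base along [nan nan] across [nan nan]
```

The end angle is about 28.5° past upright from both the ball height (0.092 m) and its offset (38.5 mm from the block centre), and I felt the hard stop, so the lever is fully over. Everything else checks out, so I'm handing in.

```bash
python3 -c "
from workcell import arm
s=arm.observe();print(s['time'],s['position'],s['wrist_force'])
print(arm.sign_off())"
```

```text
46.4667 [0.46762738 0.02056766 0.25488825] [ 0.66776012  1.4344169  -0.20123016]
the job is handed in; nothing more can be done
None
```

The job is done and handed in at about 46.5 s of the 210 s allowed. `sign_off()` reports no verdict, so what follows is from my own last checks.

- **Stands:** Both black dial-gauge stands were held by the head, carried slowly and set upright on the steel plate. Head and foot centres agree to within 2 mm, and the head tops are at z ≈ 0.26. The turquoise and green look-alikes were not touched.
- **Panels:** Both panels are fully down, one in each slot of the blue rack, with top edges at z = 0.112 as expected.
- **Cartons:** Only two were there. One had been knocked aside early on, so I measured it again before picking it up. Both stand between the rails, queued against the yellow stop over 113 mm, which matches two cartons of 56 mm.
- **Lever:** Thrown last. It came up hard against its end stop, where the fingertips were pressing with about 40 N before I backed off. The ball ended about 28.5° past upright on the +x side.

Two checks did not fully agree:
- **Lever swing:** I measured about 50° of swing rather than 57°, because the lever seems to have started nearer 23° than the stated 29°. The end stop and the final ball height both say it is fully over.
- **Camera offset:** The wrist camera and the top camera differed by 2–3 mm in x. I aligned the placings within the wrist view alone.

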